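Roll a hybridisation bottle under the read head and start the read

ROBOT

A 7-joint arm with a two-finger parallel gripper is mounted at the origin on the work surface. World frame = base frame: x ahead of the robot, y to its left, z up, the work surface at z = 0. Lengths are in m, angles in rad, forces in N, time in s.
With the tool pointing down it reaches from about 0.375 to 0.925 m from the base axis. Payload 3.1 kg.
Tool frame: the origin (TCP) lies at the very end of the fingers, on their centre line; the grasp point (between the pads) lies 19 mm behind it (grip_point_offset is the distance from the TCP to the grasp point, in m); z points along the fingers, y is the direction in which the jaws open and shut (so a half turn about z gives the same grasp; the last joint's range is limited). The gripper opens to 85 mm and grips with 20 to 120 N. Pads are 22 mm wide; open, the fingers measure 114 mm over their backs; the gripper's body (76 mm by 85 mm) begins 54 mm behind the grasp point. The pads swing forward as they close: fully open they stand 13 mm farther back than shut.
Start: joints at [-1.336, 0.383, 0.044, 1.598, -0.018, 1.161, -0.05], TCP at [0.212, 0.614, 0.231] pointing down, gripper open.
Joint ranges: [-2.61, 2.61], [-0.41, 2.15], [-1.48, 1.57], [0, 2.5], [-1.57, 4.71], [0.05, 1.97], [-2.85, 2.85]. Speed limits (rad/s): [2.79, 2.79, 3.14, 3.14, 3.14, 3.14, 3.14].

INTERFACE

Orientations are given as a rotation vector (axis times angle).
In Python, from workcell import * gives the robot as it stands.
- The arm moves only by the shell command python3 -m jog 'ROWS'. ROWS is text: rows parted by semicolons, each of 7 numbers parted by spaces: the turn, a rotation vector about the tool's x, y, z in degrees, then the shift along the tool's x, y, z in cm, then the finger opening in cm, from 0 to 8.54. In form: rx ry rz tx ty tz hand; .... A call has 1 to 8 rows; each row shifts and turns the pose as measured when the row begins, along the tool's axes as they then stand; what a row does not reach is not made up. A row lasts 1/12 s, in which the tool goes at most 41.7 mm and 7.16 degrees, less where a joint would pass 70% of its speed; a pose out of reach is approached as far as the arm can. A call is refused whole if a number of a shift passes 4.17 or a number of a turn 7.16, either way. A call with a gripper value outside its range is refused whole. The fingers move at their own pace and stop on an object; the grip force is fixed at half the most. Time passes only in rows, so rows that do not move let the fingers close. It gives the time, the measured TCP pose, the force and the opening at its end, in the units of the state.
- read_state(): the state, without advancing time (a new reading comes with each control period).
- grab_frame(name): name is "side" or "top" or "wrist"; returns the picture (384x512x3 uint8, blue, green, red); there is no depth.
- camera_info(name): a dict with "mtx" (3x3 intrinsics, pixels), "world_from_camera" (4x4, takes a point from camera to world coordinates). Camera axes: x right, y down, z forward; pixel columns grow to the right and rows downward; lengths in m; the calibration is good to about 2 mm. A picture is of the moment at which its call begins: read the wrist's pose just before it. camera_info takes no time and is no camera call; for the wrist camera it gives the pose at the moment of the call.
- finish_job(): hands the job in, once; it reports no verdict.
Trained networks look in the newest picture that a camera, given by its name, has taken for a name from the list of things; names that differ only in an ending like _2 or _b are one class to them, and where a whole thing is asked for, a point or a joint stands for the part that bears it (a point fixed in the world has none). Each returns a list of dicts, best first, with "confidence" (0 to 1); they miss things now and then, are a little off and sometimes report something else, mostly with a low value. They report only what shows in the picture. A call takes as long as a camera call. They do not tell look-alikes from the thing itself.
- look_for(name, camera): "point" ([column, row] in pixels, amid what is visible of it).
The state is a dict: "time": time; "qpos": joint angles; "joint_velocities": joint speeds; "tau": joint torques, N m; "tcp_pos": TCP position; "ee_rot": TCP orientation; "force": force on the tool from outside, world axes, zero at the start; "wrist_torque": the same for the moment, N m; "width": opening from 0.0 (shut) to 1.0 (fully open).
Only numpy, scipy, OpenCV 4.12 (cv2) and the standard library are available. Lean on these libraries where they do the work, as an engineer would, in place of code of your own. Each camera call takes 0.05 s, during which the arm holds its last target.

TASK

Roll the amber bottle along the reader deck, pushing its side, until it lies squarely over the green band under the blue read head; leave it there at rest, without ever letting it roll on past the band or lifting it off the deck. Once it has stopped on the band and you have let go of it, press the green key on the console fully down and release it. Do not bump the read head or its bridge, and leave the rack, reagent bottle and beaker alone.

Things in the scene. Friction and masses are not known exactly. Their poses are not given: they have to be found in the camera images.
- read_line (a point): Middle of the white centre line of the green band, on the deck's top face (20 mm above the table). Band 30 mm wide along x, 200 mm long along y. x points the way the bottle must roll (to the robot's left, world +y, within 17 deg), y runs along the line towards the robot, z up. Its place and yaw change each time.
- deck: Fixed flat pale-grey deck with black corners, 320 (x) by 300 (y) by 20 mm high. Origin: centre of its underside, 70 mm before read_line along x; axes parallel to read_line's.
- bridge: Fixed bridge over the band, same origin and axes as the deck. From read_line: blue head x -50 to 60, y -50 to 50, 110 to 170 mm above the deck; posts x 33 to 57, y +-128; beam between them 125 to 155 mm up. An upright tool behind the bottle would hit the head before the bottle reaches the line: lean it 40 to 45 deg, gripper body back away from the bridge.
- tube: Loose bottle: cylinder 150 mm long, 44 mm diameter at the 20 mm blue end caps, amber 42 mm body; 0.12 to 0.25 kg. Origin at its centre, 22 mm above the deck; own y = cylinder axis, x and z turn as it rolls. Starts 95 to 135 mm before the line, within 7 deg of parallel to it. Smooth (friction about 0.4), slight rolling resistance: at 50 mm/s it coasts a few mm, at 150 mm/s a few cm.
- key_top (a point): Middle of the top face of the round green key, 36 mm across, 67 mm above the table when up; z up; moves down with the key. It stands 10 mm proud of a black collar 52 mm across, on a fixed grey console 110 by 90 by 45 mm, left or right of the deck.
- key (a joint): Key travel in m: 0 up, 0.006 fully down (counts as pressed beyond 0.0045). Springs back by itself; fully down takes 5 N.
- rack: loose green sample rack, 170 by 80 by 42 mm, to the side of the deck opposite the console; origin at the centre of its underside. Not to be moved.
- reagent: loose reagent bottle with blue cap, 72 mm in diameter, 160 mm high, standing beyond; origin at the centre of its underside. Not to be moved.
- beaker: loose clear beaker, 84 mm in diameter, 85 mm high, standing beyond; origin at the centre of its underside. Not to be moved.
There are look-alikes about, which are no part of the job. Leave any turquoise look-alike of the part that bears key_top alone. There is more than one size of the tube; the job needs the smaller.

How it is judged:
By the outcome, as a careful person would: the job done as asked, in the order asked, and still so for the second after the job is handed in, with the robot touching nothing.
It also fails if it takes over 72 s, if anything falls off the work surface, if the arm or the gripper's body presses on something with over 40 N, if the wrist force passes 120 N, or if a joint passes its speed limit or range.

## Working session

There is one attempt and no reset: what is moved stays moved. The work goes in short steps, Python scripts to look and compute and a shell command to move; the robot and the scene stay as the last step left them, time stands still between calls to the robot, and variables do not carry over. Pictures are saved under pics/ and viewed, and the job is handed in when it is done.

```bash
ls; mkdir -p pics; python3 - <<'E'
from workcell import *
import cv2
s=read_state();print(s)
for n in("side","top","wrist"):
    im=grab_frame(n);cv2.imwrite(f"pics/{n}0.png",im)
    c=camera_info(n);print(n,c["mtx"].tolist(),c["world_from_camera"].round(4).tolist())
    for k in("tube","key","deck","bridge","rack","reagent","beaker"):
        print(k,[( [round(v) for v in d["point"]],round(d["confidence"],2)) for d in look_for(k,n)][:4])
E
```

```text
pics
{'time': 0.0, 'qpos': array([-1.33578005,  0.3838304 ,  0.04384449,  1.59960562, -0.01790948,
        1.16122449, -0.04993015]), 'joint_velocities': array([-5.94360679e-04, -2.97317412e-04, -3.25602083e-04,  9.00012044e-05,
       -7.10474647e-04,  1.89570195e-03,  4.14729924e-04]), 'tau': array([-5.41600875e-04, -4.33457744e+01,  1.02438860e+00, -2.49513048e+01,
        1.06839483e-02,  1.13300691e-02, -1.60755462e-05]), 'tcp_pos': array([0.21205386, 0.61341519, 0.22987566]), 'ee_rot': array([-0.52027098, -3.09790002,  0.00417427]), 'force': array([-0.82726834,  0.38682984,  0.00426996]), 'wrist_torque': array([-0.00361756,  0.03329145,  0.01206734]), 'width': 0.9929118361454469}
side [[460.45902778463477, 0.0, 254.75998398247017], [0.0, 460.45902778463477, 193.73422722683486], [0.0, 0.0, 1.0]] [[0.9001, -0.2525, 0.355, -0.1053], [-0.4351, -0.481, 0.7611, -1.3306], [-0.0214, -0.8396, -0.5429, 0.9859], [0.0, 0.0, 0.0, 1.0]]
tube [([279, 200], 0.63)]
key [([347, 279], 0.67), ([265, 267], 0.47)]
deck [([263, 191], 0.79)]
bridge [([264, 159], 0.68)]
rack [([207, 160], 0.92), ([282,
[... 267 characters left out ...]
7, -0.0839], [0.0052, -0.1348, -0.9909, 1.5322], [0.0, 0.0, 0.0, 1.0]]
tube [([255, 173], 0.89), ([153, 268], 0.83), ([327, 142], 0.58)]
key [([340, 190], 0.66), ([343, 239], 0.66), ([390, 185], 0.44)]
deck [([232, 179], 0.65)]
bridge [([206, 167], 0.82)]
rack [([119, 193], 0.85)]
reagent [([133, 133], 0.93), ([254, 175], 0.74)]
beaker [([328, 140], 0.73)]
wrist [[304.79287193663424, 0.0, 254.9051968960398], [0.0, 304.79287193663424, 192.46193809456133], [0.0, 0.0, 1.0]] [[0.3267, 0.9022, 0.2816, 0.1403], [0.9451, -0.3123, -0.0959, 0.6391], [0.0015, 0.2975, -0.9547, 0.3729], [0.0, 0.0, 0.0, 1.0]]
tube [([45, 271], 0.68)]
key []
deck []
bridge []
rack [([178, 340], 0.76)]
reagent []
beaker []
```

View pictures.

```bash
python3 -c "
import cv2
a=cv2.imread('pics/top0.png');cv2.imwrite('pics/top0z.png',cv2.resize(a[80:320,80:430],None,fx=2.25,fy=2.25,interpolation=cv2.INTER_CUBIC))"
```

```text
(no output)
```

View pics/top0z.png

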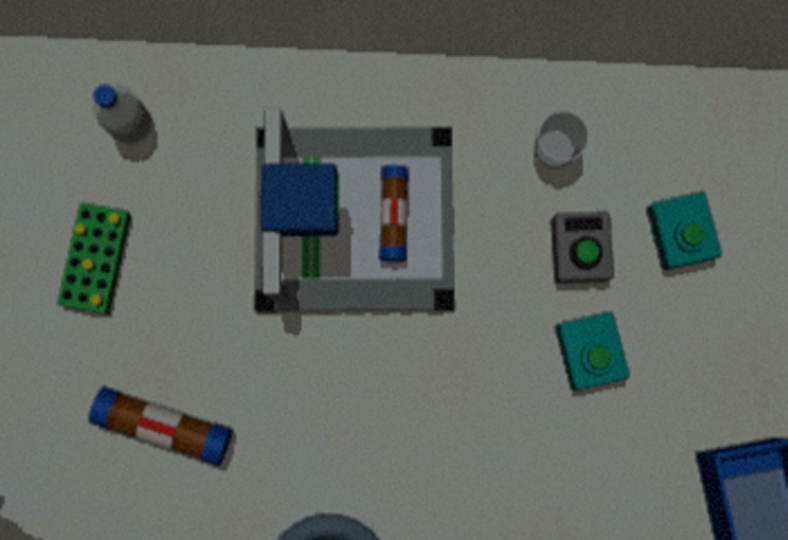

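View pics/side0.png

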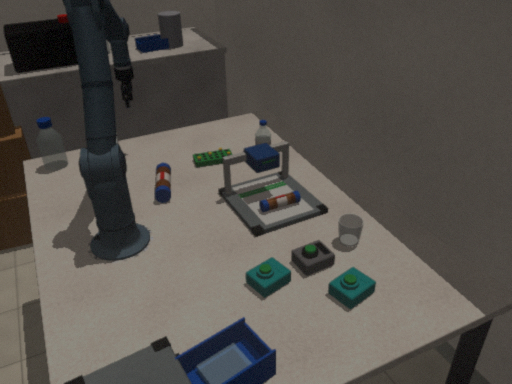

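View pics/wrist0.png

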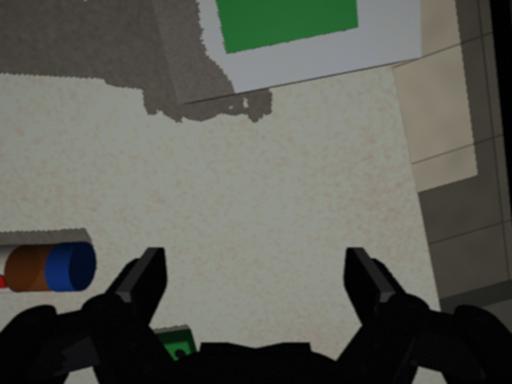

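```bash
python3 -c "
import cv2
a=cv2.imread('pics/top0.png')
b=cv2.convertScaleAbs(cv2.resize(a[130:225,185:290],None,fx=7,fy=6,interpolation=cv2.INTER_CUBIC),alpha=1.5);cv2.imwrite('pics/topdeck.png',b)
b=cv2.convertScaleAbs(cv2.resize(a[165:215,315:365],None,fx=10,fy=10,interpolation=cv2.INTER_CUBIC),alpha=1.5);cv2.imwrite('pics/topkey.png',b)
a=cv2.imread('pics/side0.png')
b=cv2.convertScaleAbs(cv2.resize(a[135:285,215:345],None,fx=5,fy=4,interpolation=cv2.INTER_CUBIC),alpha=1.3);cv2.imwrite('pics/sidedeck.png',b)
"
```

```text
(no output)
```

View pics/topdeck.png

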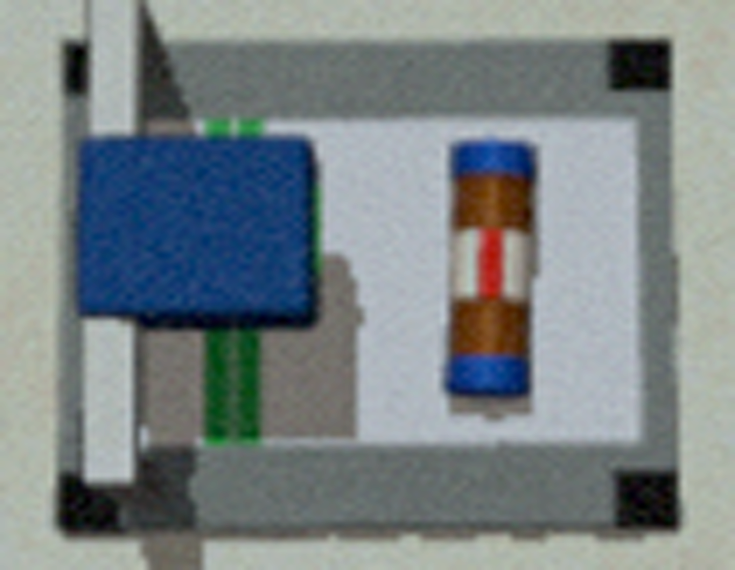

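View pics/topkey.png

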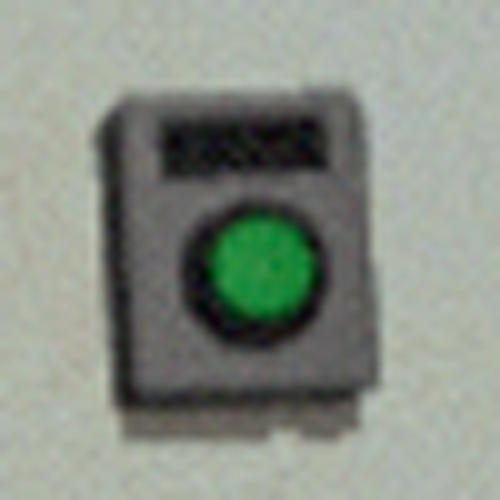

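View pics/sidedeck.png

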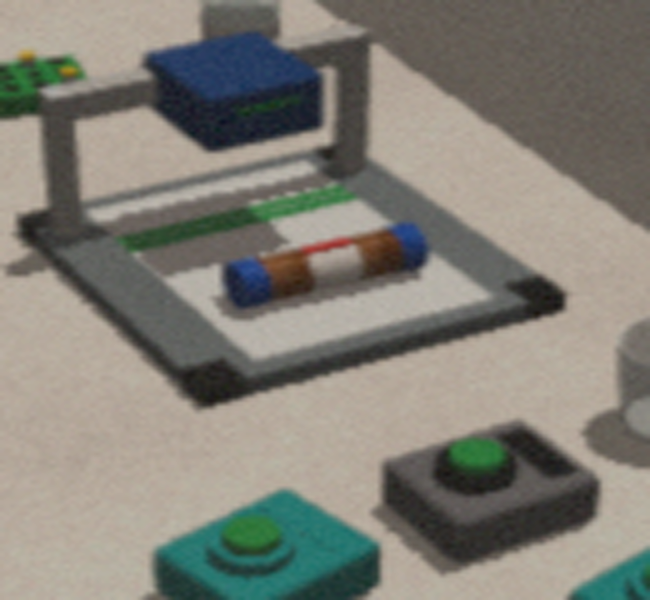

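```bash
cat > h.py <<'E'
from workcell import *
import numpy as np, cv2
from scipy.spatial.transform import Rotation as R
from scipy.optimize import least_squares
def ray(name,p,z,c=None):
    c=c or camera_info(name);K=np.array(c["mtx"]);T=np.array(c["world_from_camera"])
    d=T[:3,:3]@np.linalg.solve(K,[p[0],p[1],1.]);o=T[:3,3]
    return o+d*(z-o[2])/d[2]
def proj(name,P,c=None):
    c=c or camera_info(name);K=np.array(c["mtx"]);T=np.array(c["world_from_camera"])
    q=(np.atleast_2d(P)-T[:3,3])@T[:3,:3];q=q@K.T
    return q[:,:2]/q[:,2:]
E
python3 - <<'E'
from h import *
def zt(u,v):return ((u+.5)/7-.5+185,(v+.5)/6-.5+130)
def zs(u,v):return ((u+.5)/5-.5+215,(v+.5)/4-.5+135)
def zk(u,v):return ((u+.5)/10-.5+315,(v+.5)/10-.5+165)
# read_line-frame deck corners: x -230..90 , y +-150 ; TL = x=90,y=-150
C=np.array([[90,-150],[-230,-150],[-230,150],[90,150]])/1000.
top=[(66,42),(670,40),(678,527),(58,527)]
side=[(332,152),(562,292),(208,400),(22,225)]
pc={}
for nm,f,px in(("top",zt,top),("side",zs,side)):
    W=np.array([ray(nm,f(*p),.02) for p in px]);pc[nm]=W
    def res(s):
        yaw=s[2]; ex=np.array([np.cos(yaw),np.sin(yaw)]);ey=np.array([-ex[1],ex[0]])
        return (s[:2]+C[:,:1]*ex+C[:,1:]*ey-W[:,:2]).ravel()
    r=least_squares(res,[.6,-.1,1.57]);print(nm,r.x,np.degrees(r.x[2]),(r.fun*1000).round(1))
print("line",ray("top",zt(232,420),.02),ray("top",zt(238,125),.02))
print("line side",ray("side",zs(125,244),.02),ray("side",zs(350,192),.02))
print("tube ends top",ray("top",zt(494,143),.05),ray("top",zt(489,392),.05))
print("key",ray("top",zk(265,265),.067),ray("side",zs(477,452),.067))
for p in look_for("key","top")[:3]:print(p)
E
```

```text
top [0.56873585 0.03959737 1.59282944] 91.2624042533523 [ 0.3  0.6 -0.1 -0.9  0.5 -0.6 -0.6  1. ]
side [0.55685133 0.02792909 1.62982695] 93.38220542084855 [ 8.3  8.4 -0.2 -8.6  1.4 -1.5 -9.5  1.6]
line [0.48372897 0.03794745 0.02      ] [0.66587867 0.04013696 0.02      ]
line side [0.46883523 0.03867411 0.02      ] [0.66780981 0.04178387 0.02      ]
tube ends top [ 0.6498594  -0.09416698  0.05      ] [ 0.49898091 -0.09424745  0.05      ]
key [ 0.51604336 -0.39855736  0.067     ] [ 0.51340761 -0.39898849  0.067     ]
{'point': [340.2, 190.2], 'confidence': 0.66}
{'point': [343.4, 238.9], 'confidence': 0.66}
{'point': [389.7, 184.8], 'confidence': 0.44}
```

```bash
cat >> h.py <<'E'
RL=np.array([.5687,.0393,.02]);YAW=np.radians(91.26)
ex=np.array([np.cos(YAW),np.sin(YAW),0]);ey=np.array([-ex[1],ex[0],0]);UP=np.array([0,0,1.])
def W(x,y,z): return RL+ex*x+ey*y+UP*z   # read_line frame, m
def lean(th):
    t=np.radians(th);z=ex*np.sin(t)-UP*np.cos(t);x=ex*np.cos(t)+UP*np.sin(t)
    return R.from_matrix(np.c_[x,np.cross(z,x),z])
def plan(P,Rt,hand,vmax=3.5,wmax=6.5,show=8,nmin=1):
    s=read_state();p=np.array(s["tcp_pos"]);r=R.from_rotvec(s["ee_rot"])
    rv=(r.inv()*Rt).as_rotvec(degrees=True);d=P-p
    n=max(nmin,int(np.ceil(max(np.linalg.norm(d)*100/vmax,np.linalg.norm(rv)/wmax))))
    print("now",p.round(4),"err cm",(d*100).round(2),"rot",rv.round(1),"rows",n,"t",round(s["time"],2))
    print("q",np.round(s["qpos"],2),"F",np.round(s["force"],1))
    out=[];w=rv/n;q=r
    for i in range(min(n,show)):
        sh=q.inv().apply(d/n)*100
        out.append(" ".join(f"{v:.1f}" for v in w)+" "+" ".join(f"{v:.2f}" for v in sh)+f" {hand}")
        q=q*R.from_rotvec(w,degrees=True)
    print("; ".join(out))
def rl(p):
    d=np.asarray(p)-RL;return np.array([d@ex,d@ey,d[2]])*1000
E
python3 -c "
from h import *
print('tube',rl(ray('top',(255,173),.05)),rl([.65,-.0942,.05]),rl([.499,-.0942,.05]))
plan(W(-.25,0,.30),lean(45),8.5)"
```

```text
tube [-134.37525675   -6.5142068    30.        ] [-135.25545657  -78.34476031   30.        ] [-131.93506078   72.61872856   30.        ]
now [0.2123 0.6143 0.2313] err cm [ 36.19 -82.5    8.87] rot [-27.3  39.2  65.9] rows 26 t 1.25
q [-1.34  0.38  0.04  1.6  -0.02  1.16 -0.05] F [ 0.8  0.6 -0.8]
-1.0 1.5 2.5 -2.35 -2.54 -0.34 8.5; -1.0 1.5 2.5 -2.45 -2.43 -0.45 8.5; -1.0 1.5 2.5 -2.54 -2.31 -0.56 8.5; -1.0 1.5 2.5 -2.63 -2.19 -0.67 8.5; -1.0 1.5 2.5 -2.70 -2.05 -0.78 8.5; -1.0 1.5 2.5 -2.77 -1.92 -0.89 8.5; -1.0 1.5 2.5 -2.82 -1.78 -0.99 8.5; -1.0 1.5 2.5 -2.87 -1.63 -1.10 8.5
```

```bash
python3 -m jog '-1.0 1.5 2.5 -2.35 -2.54 -0.8 8.5; -1.0 1.5 2.5 -2.45 -2.43 -0.8 8.5; -1.0 1.5 2.5 -2.54 -2.31 -0.8 8.5; -1.0 1.5 2.5 -2.63 -2.19 -0.8 8.5; -1.0 1.5 2.5 -2.70 -2.05 -0.8 8.5; -1.0 1.5 2.5 -2.77 -1.92 -0.9 8.5; -1.0 1.5 2.5 -2.82 -1.78 -1.0 8.5; -1.0 1.5 2.5 -2.87 -1.63 -1.10 8.5'; python3 -c "
from h import *
plan(W(-.25,0,.30),lean(45),8.5)"
```

```text
time: 1.92
tcp_pos: [0.3189, 0.3626, 0.2684]
ee_rot: [-0.971, -2.767, -0.268]
force: [0.6, 0.8, -0.2]
width: 0.991
now [0.3189 0.3626 0.2684] err cm [ 25.53 -57.32   5.16] rot [-19.6  26.3  46.1] rows 18 t 1.92
q [-0.99 -0.02  0.23  2.02 -0.29  1.08  0.26] F [ 0.6  0.8 -0.2]
-1.1 1.5 2.6 -2.91 -1.52 -1.20 8.5; -1.1 1.5 2.6 -2.95 -1.37 -1.30 8.5; -1.1 1.5 2.6 -2.97 -1.21 -1.40 8.5; -1.1 1.5 2.6 -2.98 -1.05 -1.50 8.5; -1.1 1.5 2.6 -2.99 -0.88 -1.59 8.5; -1.1 1.5 2.6 -2.98 -0.72 -1.68 8.5; -1.1 1.5 2.6 -2.97 -0.55 -1.77 8.5; -1.1 1.5 2.6 -2.94 -0.39 -1.85 8.5
```

```bash
python3 -m jog '-1.1 1.5 2.6 -2.91 -1.52 -1.2 8.5; -1.1 1.5 2.6 -2.95 -1.37 -1.3 8.5; -1.1 1.5 2.6 -2.97 -1.21 -1.4 8.5; -1.1 1.5 2.6 -2.98 -1.05 -1.5 8.5; -1.1 1.5 2.6 -2.99 -0.88 -1.6 8.5; -1.1 1.5 2.6 -2.98 -0.72 -1.7 8.5; -1.1 1.5 2.6 -2.97 -0.55 -1.8 8.5; -1.1 1.5 2.6 -2.94 -0.39 -1.85 8.5'; python3 -c "
from h import *
plan(W(-.25,0,.25),lean(45),8.5)"
```

```text
time: 2.58
tcp_pos: [0.4346, 0.0921, 0.2958]
ee_rot: [-1.387, -2.338, -0.532]
force: [1.2, -0.2, -1.1]
width: 0.997
now [0.4346 0.0921 0.2958] err cm [ 13.96 -30.28  -2.58] rot [-9.5 13.3 24.7] rows 10 t 2.58
q [-0.61  0.02  0.68  2.   -0.53  1.34  0.75] F [ 1.2 -0.2 -1.1]
-1.0 1.3 2.5 -3.01 -0.14 -1.44 8.5; -1.0 1.3 2.5 -2.98 0.01 -1.52 8.5; -1.0 1.3 2.5 -2.94 0.16 -1.58 8.5; -1.0 1.3 2.5 -2.89 0.32 -1.65 8.5; -1.0 1.3 2.5 -2.84 0.47 -1.71 8.5; -1.0 1.3 2.5 -2.77 0.62 -1.76 8.5; -1.0 1.3 2.5 -2.70 0.77 -1.81 8.5; -1.0 1.3 2.5 -2.62 0.91 -1.86 8.5
```

```bash
python3 -m jog '-1.0 1.3 2.5 -3.01 -0.14 -1.44 8.5; -1.0 1.3 2.5 -2.98 0.01 -1.52 8.5; -1.0 1.3 2.5 -2.94 0.16 -1.58 8.5; -1.0 1.3 2.5 -2.89 0.32 -1.65 8.5; -1.0 1.3 2.5 -2.84 0.47 -1.71 8.5; -1.0 1.3 2.5 -2.77 0.62 -1.76 8.5; -1.0 1.3 2.5 -2.7 0.77 -1.81 8.5; -1.0 1.3 2.5 -2.62 0.91 -1.86 8.5'; python3 -c "
from h import *
plan(W(-.25,0,.20),lean(45),8.5)
cv2.imwrite('pics/w1.png',grab_frame('wrist'));print(rl(read_state()['tcp_pos']))
for n in('tube','deck'):print(look_for(n,'wrist')[:2])
"
```

```text
time: 3.25
tcp_pos: [0.5507, -0.1644, 0.2786]
ee_rot: [-1.696, -1.88, -0.715]
force: [1.3, 1.1, 0.8]
width: 0.997
now [ 0.5507 -0.1644  0.2786] err cm [ 2.35 -4.63 -5.86] rot [-0.5  2.2  4.5] rows 3 t 3.25
q [-0.05  0.59  0.83  1.59 -0.9   1.78  1.04] F [1.3 1.1 0.8]
-0.2 0.7 1.5 -2.52 0.56 0.37 8.5; -0.2 0.7 1.5 -2.51 0.62 0.34 8.5; -0.2 0.7 1.5 -2.50 0.68 0.31 8.5
[-211.44599312   22.66647994  254.12242725]
[{'point': [87.8, 46.3], 'confidence': 0.72}, {'point': [267.5, 245.7], 'confidence': 0.69}]
[{'point': [264.3, 182.1], 'confidence': 0.61}]
```

View pics/w1.png

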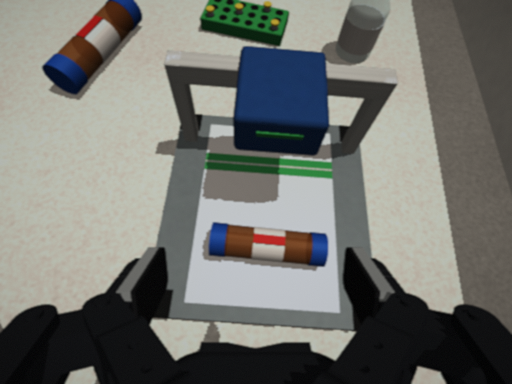

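```bash
python3 -c "
from h import *
c=camera_info('wrist')
for p in((207,162),(331,173)):print('line',rl(ray('wrist',p,.02,c)))
for p in((210,240),(327,249)):print('tube',rl(ray('wrist',p,.042,c)))
plan(W(-.215,-.002,.06),lean(45),8.5)
"
```

```text
line [-4.74870442e+00  9.90514408e+01  1.73472348e-14]
line [-8.28779215e+00 -9.51726266e+01  1.73472348e-14]
tube [-135.010754     76.65093456   22.        ]
tube [-136.26389248  -77.62592741   22.        ]
now [ 0.5493 -0.1668  0.2767] err cm [  2.62  -0.88 -19.67] rot [-0.4  2.4  4.2] rows 6 t 3.4
q [-0.04  0.59  0.83  1.59 -0.9   1.78  1.04] F [-0.1 -0.3 -0.4]
-0.1 0.4 0.7 -2.36 0.28 2.31 8.5; -0.1 0.4 0.7 -2.37 0.30 2.29 8.5; -0.1 0.4 0.7 -2.38 0.33 2.27 8.5; -0.1 0.4 0.7 -2.39 0.35 2.26 8.5; -0.1 0.4 0.7 -2.41 0.38 2.24 8.5; -0.1 0.4 0.7 -2.42 0.41 2.22 8.5
```

```bash
python3 -m jog '-0.1 0.4 0.7 -2.36 0.28 2.31 8.5; -0.1 0.4 0.7 -2.37 0.3 2.29 8.5; -0.1 0.4 0.7 -2.38 0.33 2.27 8.5; -0.1 0.4 0.7 -2.39 0.35 2.26 8.5; -0.1 0.4 0.7 -2.41 0.38 2.24 8.5; -0.1 0.4 0.7 -2.42 0.4 2.22 8.5; 0 0 0 0 0 0 8.5'; python3 -c "
from h import *
plan(W(-.205,-.002,.006),lean(45),8.5)
cv2.imwrite('pics/w2.png',grab_frame('wrist'));print(rl(read_state()['tcp_pos']))
import json;c=camera_info('wrist');json.dump({k:np.array(v).tolist() for k,v in c.items() if k in('mtx','world_from_camera')},open('c2.json','w'))
"
```

```text
time: 3.98
tcp_pos: [0.5846, -0.1664, 0.0819]
ee_rot: [-1.722, -1.797, -0.738]
force: [-1.0, 1.5, -1.7]
width: 0.996
now [ 0.5846 -0.1664  0.0819] err cm [-0.94  0.08 -5.59] rot [ 0.3 -0.2  1.3] rows 2 t 3.98
q [ 0.05  0.89  0.7   1.59 -1.07  1.62  1.17] F [-1.   1.5 -1.7]
0.2 -0.1 0.7 -1.93 -0.53 2.00 8.5; 0.2 -0.1 0.7 -1.94 -0.50 2.01 8.5
[-206.15815561  -12.53505112   65.56919561]
```

View pics/w2.png

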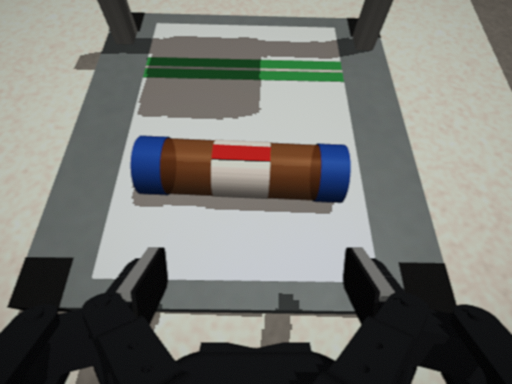

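```bash
python3 -c "
from h import *
import json
c=json.load(open('c2.json'))
for p in((147,67.5),(343,71.5)):print('line',rl(ray('wrist',p,.02,c)))
for p in((10,307),(455,305),(137,13),(380,18)):print('corner',rl(ray('wrist',p,.02,c)))
print('proj',proj('wrist',[W(0,100e-3,0),W(0,-.1,0),W(-.15,.1,0),W(-.134,.075,.022),W(-.134,-.075,.022),W(-.134-.0156,.075,.022+.0156),W(-.134-.0156,-.075,.022+.0156)],c).round(1))
for p in((132,165),(349,173)):print('tube',rl(ray('wrist',p,.042,c)))
"
```

```text
line [ 4.79749570e+00  9.94839373e+01 -1.04083409e-14]
line [ 7.26060383e+00 -1.03082474e+02 -1.04083409e-14]
corner [-2.28189720e+02  1.48909980e+02 -1.04083409e-14]
corner [-2.21986108e+02 -1.52723979e+02 -1.04083409e-14]
corner [9.54394261e+01 1.27214311e+02 1.73472348e-14]
corner [ 1.00555182e+02 -1.58652764e+02 -1.04083409e-14]
proj [[145.6  70.7]
 [340.9  76.3]
 [111.3 203.1]
 [138.2 171.9]
 [337.  176.6]
 [126.7 179.3]
 [345.5 184.4]]
tube [-128.00621487   80.86373325   22.        ]
tube [-130.5206678   -84.61004051   22.        ]
```

```bash
python3 -m jog '0.2 -0.1 0.7 -1.94 -0.5 2.0 8.5; 0.2 -0.1 0.7 -1.94 -0.5 1.9 8.5; 0 0 0 0 0 0 8.5'; python3 -c "
from h import *
plan(W(-.185,-.002,.006),lean(45),8.5)
cv2.imwrite('pics/w3.png',grab_frame('wrist'));print(rl(read_state()['tcp_pos']))
cv2.imwrite('pics/s3.png',cv2.resize(grab_frame('side')[120:260,190:350],None,fx=4,fy=4))
"
```

```text
time: 4.28
tcp_pos: [0.5818, -0.1645, 0.0386]
ee_rot: [-1.729, -1.794, -0.731]
force: [-0.0, 1.1, -1.3]
width: 0.993
now [ 0.5818 -0.1645  0.0386] err cm [-0.7   1.89 -1.26] rot [0.3 0.1 1. ] rows 1 t 4.28
q [ 0.06  0.95  0.68  1.6  -1.1   1.58  1.21] F [-0.   1.1 -1.3]
0.3 0.1 1.0 0.47 -0.66 2.23 8.5
[-204.33222622  -10.42014322   21.55684185]
```

View pics/w3.png

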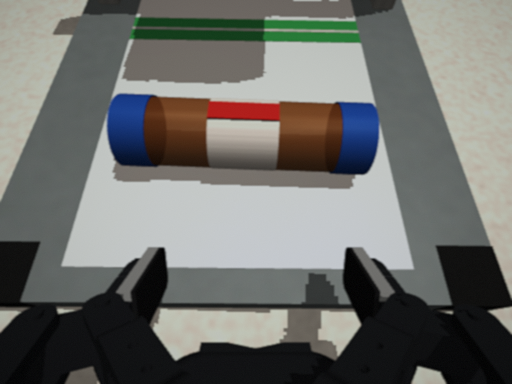

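View pics/s3.png

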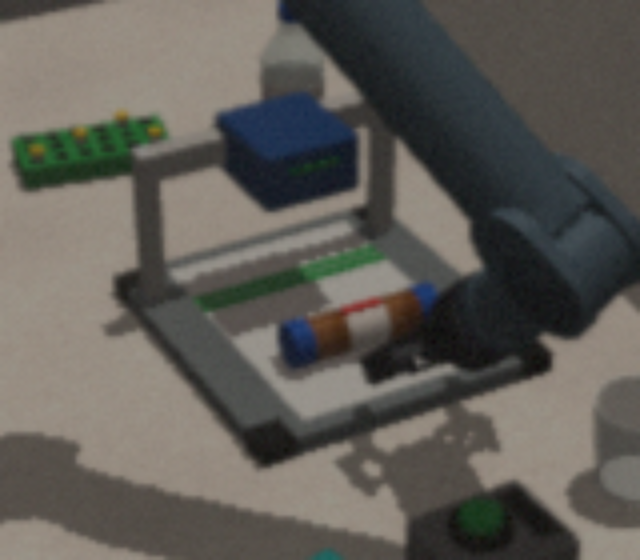

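```bash
python3 -m jog '0.3 0.1 1.0 0 -0.6 2.0 8.5; 0 0 0 0 0 0 8.5'; python3 -c "
from h import *
plan(W(-.175,-.002,.006),lean(45),8.5);print(rl(read_state()['tcp_pos']))
cv2.imwrite('pics/w4.png',grab_frame('wrist'));"
```

```text
time: 4.55
tcp_pos: [0.5822, -0.1529, 0.0355]
ee_rot: [-1.738, -1.791, -0.733]
force: [-1.4, 2.2, -1.3]
width: 0.996
now [ 0.5822 -0.1529  0.0355] err cm [-0.76  1.73 -0.95] rot [0.6 0.2 0.7] rows 1 t 4.55
q [ 0.05  0.94  0.68  1.62 -1.11  1.56  1.2 ] F [-1.4  2.2 -1.3]
0.6 0.2 0.7 0.58 -0.74 1.89 8.5
[-192.44431467   -9.23001744   15.47968266]
```

View pics/w4.png

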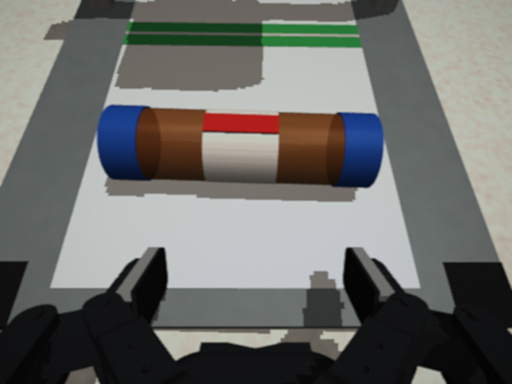

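```bash
python3 -m jog '0.4 0.1 0.6 -0.4 -0.5 0.5 8.5; 0 0 0 -0.3 -0.4 0.4 8.5; 0 0 0 0 0 0 8.5'; python3 -c "
from h import *
plan(W(-.175,-.002,.006),lean(45),8.5);print(rl(read_state()['tcp_pos']))"
```

```text
time: 4.85
tcp_pos: [0.5786, -0.1582, 0.0325]
ee_rot: [-1.747, -1.795, -0.732]
force: [-0.2, -0.1, 0.3]
width: 0.996
now [ 0.5786 -0.1582  0.0325] err cm [-0.4   2.26 -0.65] rot [0.9 0.7 0.7] rows 1 t 4.85
q [ 0.05  0.94  0.68  1.63 -1.11  1.55  1.21] F [-0.2 -0.1  0.3]
0.9 0.7 0.7 1.17 -0.37 2.05 8.5
[-197.69171519   -5.51816019   12.52060958]
```

```bash
python3 -m jog '0.6 0.5 0.6 -0.1 -0.4 1.0 8.5; 0.3 0.2 0.1 0 -0.2 0.9 8.5; 0 0 0 0 0 0.3 8.5'; python3 -c "
from h import *
plan(W(-.165,-.002,.006),lean(45),8.5);print(rl(read_state()['tcp_pos']))"
```

```text
time: 5.1
tcp_pos: [0.5729, -0.1456, 0.0168]
ee_rot: [-1.742, -1.776, -0.721]
force: [0.5, -0.4, -0.3]
width: 0.993
now [ 0.5729 -0.1456  0.0168] err cm [0.14 1.99 0.92] rot [ 0.2  0.1 -0.1] rows 1 t 5.1
q [ 0.04  0.96  0.67  1.65 -1.12  1.54  1.21] F [ 0.5 -0.4 -0.3]
0.2 0.1 -0.1 2.06 0.18 0.75 8.5
[-1.84906539e+02 -1.30339533e-01 -3.22219867e+00]
```

```bash
python3 -m jog '0 0 0 0.6 0 -0.4 8.5; 0 0 0 0.2 0 0.0 8.5'; python3 -c "
from h import *
plan(W(-.165,-.002,.006),lean(45),8.5);print(rl(read_state()['tcp_pos']))
cv2.imwrite('pics/w5.png',grab_frame('wrist'))
print(read_state()['tcp_pos'],rl(read_state()['tcp_pos']))"
```

```text
time: 5.27
tcp_pos: [0.5717, -0.1413, 0.0239]
ee_rot: [-1.741, -1.772, -0.719]
force: [0.1, -1.0, -0.2]
width: 0.997
now [ 0.5717 -0.1413  0.0239] err cm [0.26 1.57 0.21] rot [ 0.  -0.  -0.2] rows 1 t 5.27
q [ 0.03  0.95  0.67  1.65 -1.11  1.54  1.2 ] F [ 0.1 -1.  -0.2]
0.0 -0.0 -0.2 1.26 0.29 0.96 8.5
[-180.65531652    0.9404506     3.88505987]
[ 0.57153854 -0.14073573  0.02364123] [-180.05461816    1.12102359    3.64123434]
```

View pics/w5.png

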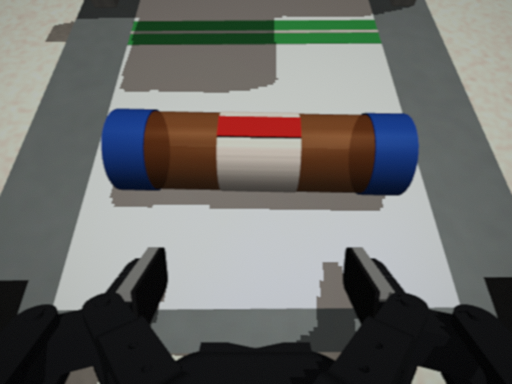

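```bash
python3 -m jog '0 0 0 0.28 0 0.25 8.5; 0 0 0 0.28 0 0.25 8.5; 0 0 0 0.28 0 0.25 8.5; 0 0 0 0.28 0 0.25 8.5'; python3 -c "
from h import *
plan(W(-.165,-.002,.006),lean(45),8.5);print(rl(read_state()['tcp_pos']))
cv2.imwrite('pics/w6.png',grab_frame('wrist'))
print(rl(read_state()['tcp_pos']))"
```

```text
time: 5.65
tcp_pos: [0.5715, -0.1252, 0.025]
ee_rot: [-1.741, -1.773, -0.719]
force: [-0.5, -0.3, 0.6]
width: 0.996
now [ 0.5715 -0.1252  0.025 ] err cm [ 0.29 -0.04  0.1 ] rot [ 0.   0.  -0.2] rows 1 t 5.65
q [ 0.01  0.93  0.67  1.68 -1.12  1.53  1.2 ] F [-0.5 -0.3  0.6]
0.0 0.0 -0.2 0.04 0.29 -0.11 8.5
[-164.51874653    0.86609962    4.95862216]
[-163.2345472     0.79153221    5.09942107]
```

View pics/w6.png

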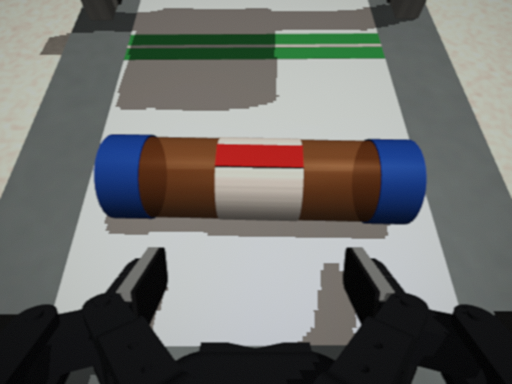

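```bash
python3 -m jog '0 0 0 0.25 0 0.26 8.5; 0 0 0 0.25 0 0.26 8.5; 0 0 0 0.25 0 0.26 8.5; 0 0 0 0.25 0 0.26 8.5'; python3 -c "
from h import *
cv2.imwrite('pics/w7.png',grab_frame('wrist'))
s=read_state();print(rl(s['tcp_pos']),s['force'])
cv2.imwrite('pics/t7.png',cv2.resize(grab_frame('top')[130:225,185:290],None,fx=6,fy=6,interpolation=cv2.INTER_CUBIC))"
```

```text
time: 6.03
tcp_pos: [0.5714, -0.1085, 0.025]
ee_rot: [-1.74, -1.774, -0.719]
force: [-0.4, 0.0, 0.3]
width: 0.997
[-146.63615482    0.59940954    5.07743955] [ 0.48155426  1.05066538 -0.00124465]
```

View pics/w7.png

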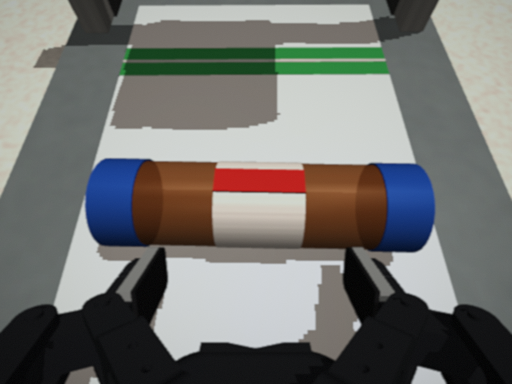

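View pics/t7.png

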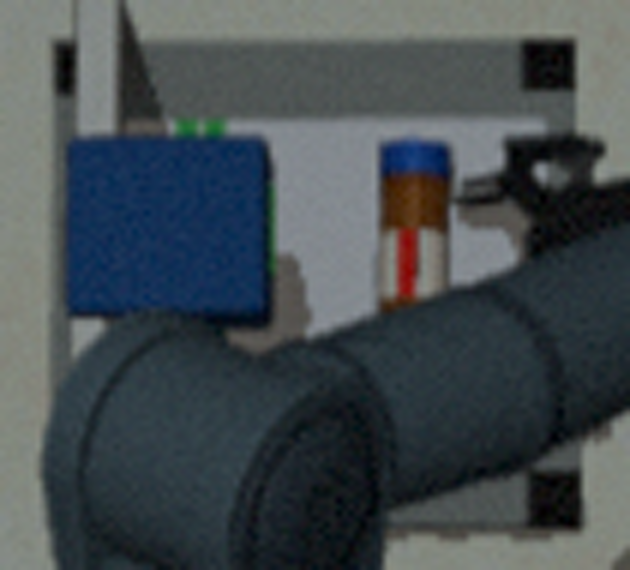

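```bash
python3 -c "
from h import *
for z in(.03,.045,.06):print(rl(ray('top',(185+460/6-.4,130+190/6-.4),z)),rl(ray('top',(185+448/6-.4,130+190/6-.4),z)))
cv2.imwrite('pics/s7.png',cv2.resize(grab_frame('side')[110:250,190:350],None,fx=5,fy=4,interpolation=cv2.INTER_CUBIC))"
```

```text
[-157.60882198  -53.80326301   10.        ] [-150.33215108  -53.82263375   10.        ]
[-157.20315663  -50.4246899    25.        ] [-149.99914539  -50.44386722   25.        ]
[-156.79749127  -47.0461168    40.        ] [-149.6661397   -47.06510069   40.        ]
```

View pics/s7.png

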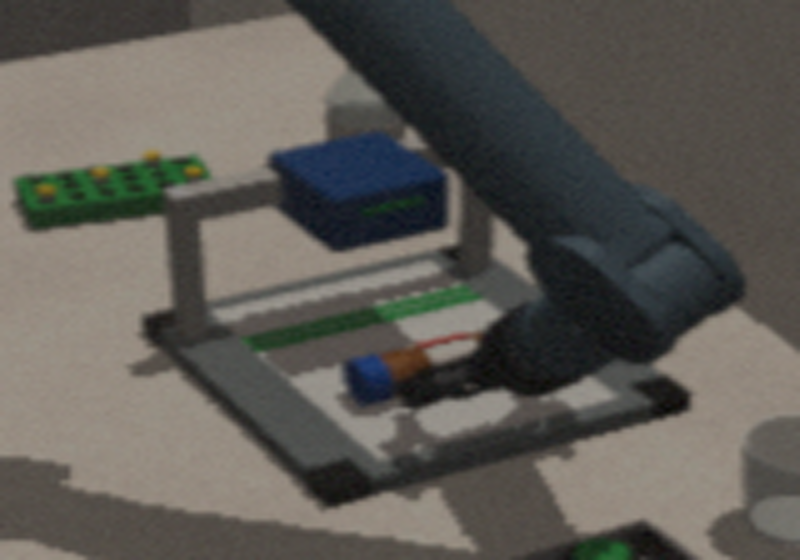

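```bash
python3 -m jog '0 2.5 0 -0.4 0 -0.4 5.5; 0 2.5 0 -0.4 0 -0.4 5.5; 0 0 0 0 0 0 5.5; 0 0 0 0 0 0 5.5'; python3 -c "
from h import *
cv2.imwrite('pics/w8.png',grab_frame('wrist'))
plan(W(-.15,-.002,.006),lean(50),5.5)
s=read_state();print(rl(s['tcp_pos']),s['force'],s['width'])
cv2.imwrite('pics/t8.png',cv2.resize(grab_frame('top')[130:225,185:290],None,fx=6,fy=6,interpolation=cv2.INTER_CUBIC))"
```

```text
time: 6.52
tcp_pos: [0.572, -0.1191, 0.0252]
ee_rot: [-1.678, -1.715, -0.786]
force: [0.4, 0.9, 1.0]
width: 0.644
now [ 0.5717 -0.1195  0.0251] err cm [0.23 0.89 0.09] rot [-0.  -0.2 -0. ] rows 1 t 6.57
q [ 0.06  0.96  0.63  1.65 -1.14  1.59  1.21] F [ 0.5 -0.4 -1.2]
-0.0 -0.2 -0.0 0.63 0.25 0.62 5.5
[-158.8151894     0.50639562    5.10446063] [ 0.49560913 -0.39202043 -1.24497178] 0.6422656578646454
```

View pics/w8.png

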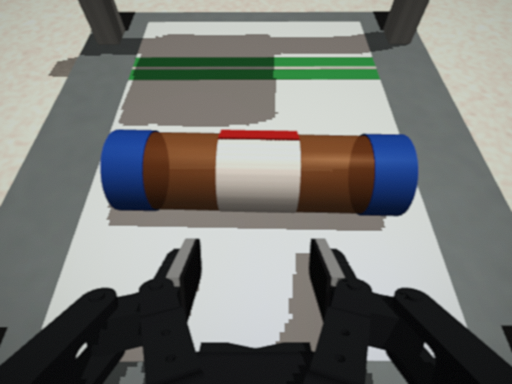

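View pics/t8.png

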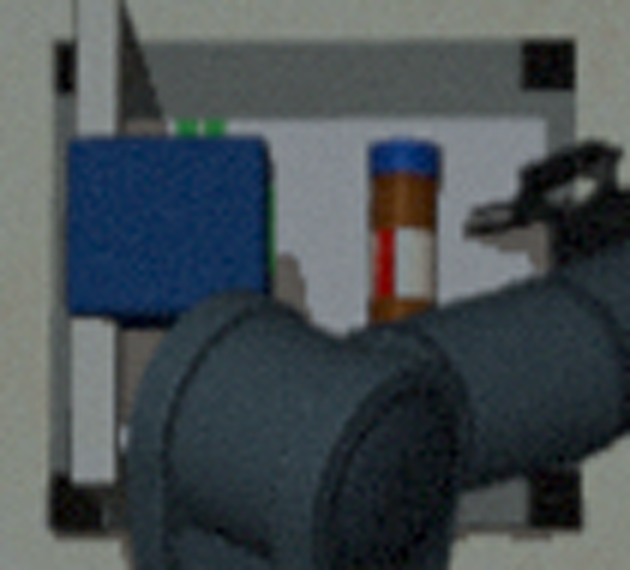

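```bash
python3 -m jog '0 0 0 0.22 0 0.27 5.5; 0 0 0 0.22 0 0.27 5.5; 0 0 0 0.22 0 0.27 5.5; 0 0 0 0.22 0 0.27 5.5; 0 0 0 0.22 0 0.27 5.5; 0 0 0 0.22 0 0.27 5.5; 0 0 0 0.22 0 0.27 5.5; 0 0 0 0.22 0 0.27 5.5' && python3 -m jog '0 0 0 0.22 0 0.27 5.5; 0 0 0 0.22 0 0.27 5.5; 0 0 0 0.22 0 0.27 5.5; 0 0 0 0.22 0 0.27 5.5; 0 0 0 0.22 0 0.27 5.5; 0 0 0 0.22 0 0.27 5.5'; python3 -c "
from h import *
cv2.imwrite('pics/w9.png',grab_frame('wrist'))
plan(W(-.021,.0,.006),lean(50),5.5)
s=read_state();print(rl(s['tcp_pos']),s['force'],s['width'])
cv2.imwrite('pics/t9.png',cv2.resize(grab_frame('top')[130:225,185:290],None,fx=6,fy=6,interpolation=cv2.INTER_CUBIC))"
```

```text
time: 7.28
tcp_pos: [0.572, -0.0858, 0.0267]
ee_rot: [-1.675, -1.721, -0.785]
force: [-1.2, 0.0, 0.2]
width: 0.644
time: 7.78
tcp_pos: [0.5713, -0.0623, 0.0264]
ee_rot: [-1.674, -1.721, -0.785]
force: [0.5, -0.1, 0.5]
width: 0.649
now [ 0.5713 -0.0612  0.0265] err cm [-0.21  7.95 -0.05] rot [-0.2 -0.2  0.3] rows 3 t 7.83
q [-0.03  0.92  0.61  1.73 -1.17  1.53  1.2 ] F [-0.6  0.6  0.4]
-0.1 -0.1 0.1 1.68 0.00 2.05 5.5; -0.1 -0.1 0.1 1.69 -0.00 2.05 5.5; -0.1 -0.1 0.1 1.69 -0.01 2.04 5.5
[-100.50898287   -0.34844413    6.50134532] [-0.59881442  0.64371571  0.40972148] 0.6452387129304815
```

View pics/w9.png

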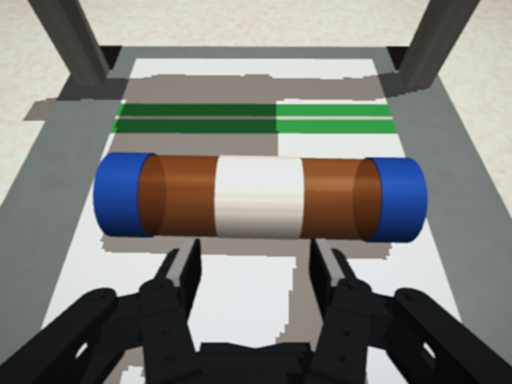

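View pics/t9.png

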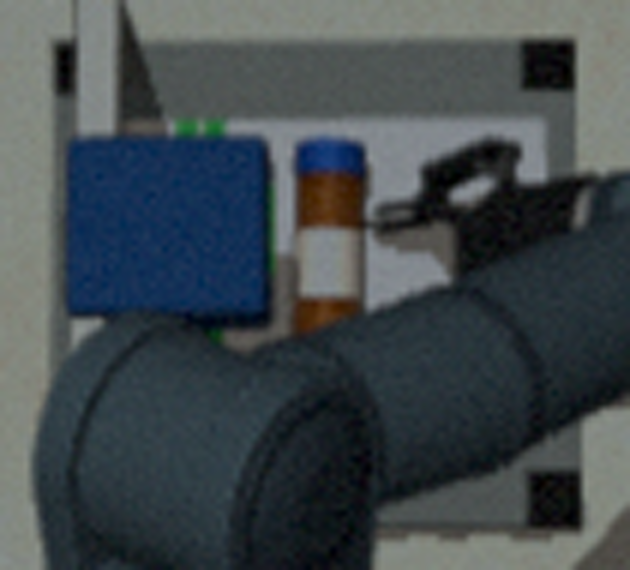

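```bash
python3 -m jog '0 0 0.1 0.22 0 0.27 5.5; 0 0 0.1 0.22 0 0.27 5.5; 0 0 0.1 0.22 0 0.27 5.5; 0 0 0 0.22 0 0.27 5.5; 0 0 0 0.22 0 0.27 5.5; 0 0 0 0.22 0 0.27 5.5; 0 0 0 0.22 0 0.27 5.5; 0 0 0 0.22 0 0.27 5.5' && python3 -m jog '0 0 0 0.22 0 0.27 5.5; 0 0 0 0.22 0 0.27 5.5; 0 0 0 0.2 0 0.24 5.5; 0 0 0 0.15 0 0.17 5.5'; python3 -c "
from h import *
cv2.imwrite('pics/w10.png',grab_frame('wrist'))
plan(W(-.021,.0,.006),lean(50),5.5)
s=read_state();print(rl(s['tcp_pos']),s['force'],s['width'])
cv2.imwrite('pics/t10.png',cv2.resize(grab_frame('top')[130:225,185:290],None,fx=6,fy=6,interpolation=cv2.INTER_CUBIC))
cv2.imwrite('pics/s10.png',cv2.resize(grab_frame('side')[110:250,190:350],None,fx=5,fy=4,interpolation=cv2.INTER_CUBIC))
"
```

```text
time: 8.55
tcp_pos: [0.5707, -0.0327, 0.026]
ee_rot: [-1.68, -1.715, -0.782]
force: [-0.7, -0.5, -0.1]
width: 0.647
time: 8.88
tcp_pos: [0.5702, -0.0182, 0.026]
ee_rot: [-1.679, -1.715, -0.782]
force: [0.0, -0.2, 0.7]
width: 0.64
now [ 0.5702 -0.0175  0.0261] err cm [-0.11  3.58 -0.01] rot [-0.2 -0.2 -0.1] rows 2 t 8.93
q [-0.09  0.89  0.59  1.78 -1.2   1.49  1.17] F [-0.7  0.7  0.4]
-0.1 -0.1 -0.0 1.14 -0.01 1.38 5.5; -0.1 -0.1 -0.0 1.14 -0.01 1.37 5.5
[-56.77950298  -0.27745865   6.08157648] [-0.72640295  0.65940581  0.44665903] 0.6430858061902535
```

View pics/w10.png

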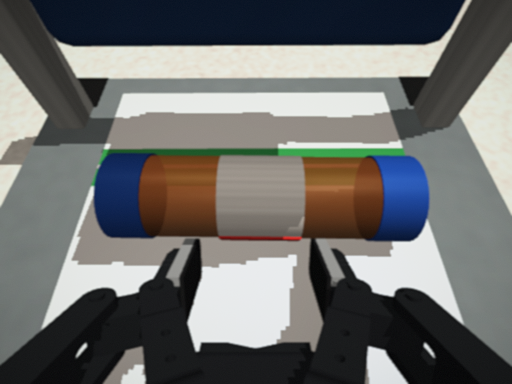

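View pics/t10.png

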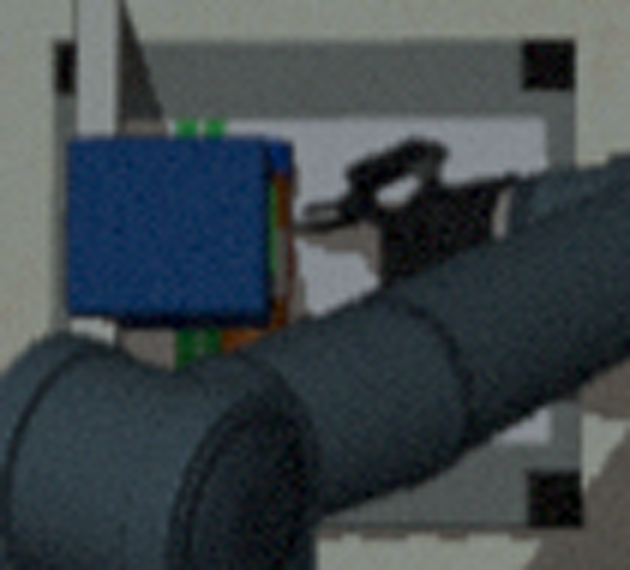

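View pics/s10.png

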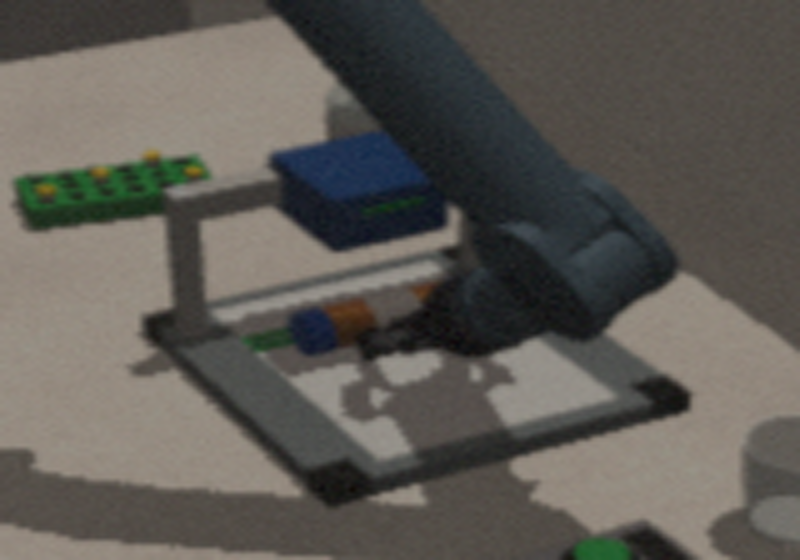

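```bash
python3 -c "
from h import *
a=grab_frame('top');b=grab_frame('side')
cv2.imwrite('pics/t11.png',cv2.resize(a[60:384,100:450],None,fx=2,fy=1.8));cv2.imwrite('pics/s11.png',cv2.resize(b[0:300,60:410],None,fx=2,fy=2))
"
```

```text
(no output)
```

View pics/t11.png

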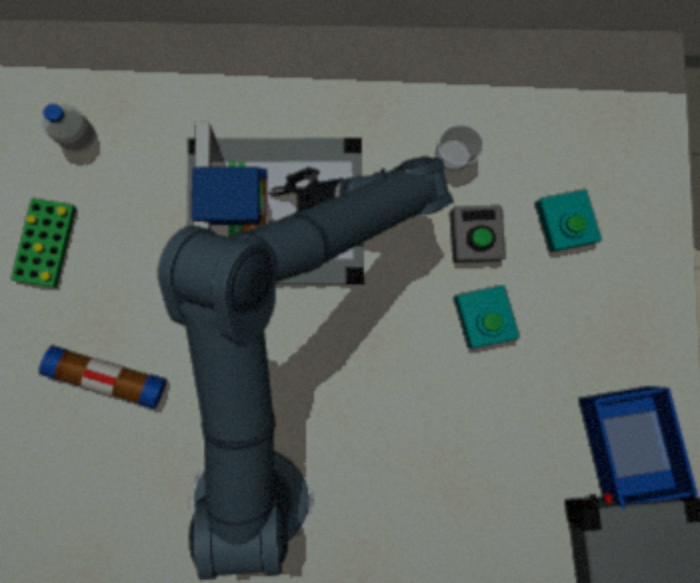

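View pics/s11.png

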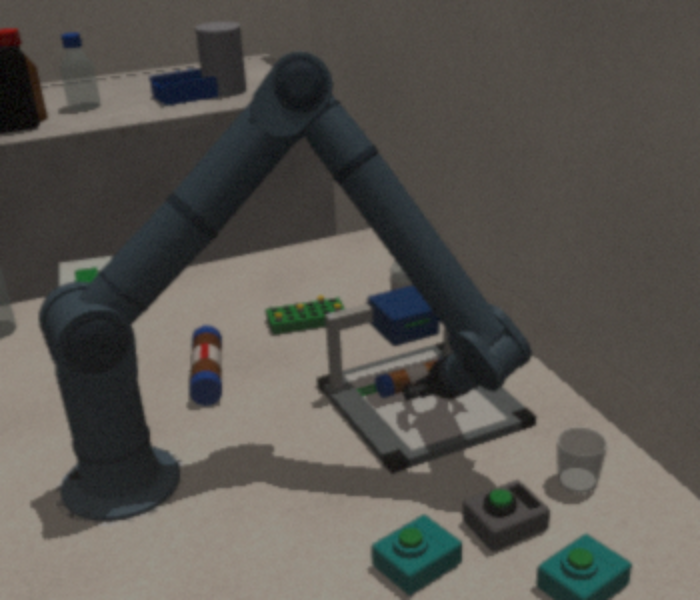

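```bash
python3 -m jog '0 0 0 0.16 0 0.2 5.5; 0 0 0 0.16 0 0.2 5.5; 0 0 0 0.16 0 0.2 5.5; 0 0 0 0.16 0 0.19 5.5; 0 0 0 0.14 0 0.16 5.5; 0 0 0 0.13 0 0.15 5.5; 0 0 0 0.12 0 0.14 5.5; 0 0 0 0.1 0 0.12 5.5'; python3 -c "
from h import *
cv2.imwrite('pics/w12.png',grab_frame('wrist'))
plan(W(-.021,.0,.006),lean(50),5.5)
s=read_state();print(rl(s['tcp_pos']),s['force'],s['width'])
cv2.imwrite('pics/t12.png',cv2.resize(grab_frame('top')[130:225,185:290],None,fx=6,fy=6,interpolation=cv2.INTER_CUBIC))
"
```

```text
time: 9.8
tcp_pos: [0.5701, -0.0013, 0.0258]
ee_rot: [-1.683, -1.715, -0.782]
force: [0.2, -0.8, -0.3]
width: 0.64
now [ 0.57   -0.0007  0.0258] err cm [-0.08  1.9   0.02] rot [-0.  -0.  -0.2] rows 1 t 9.85
q [-0.11  0.88  0.59  1.8  -1.22  1.47  1.16] F [-0.3  1.  -0.2]
-0.0 -0.0 -0.2 1.24 -0.05 1.45 5.5
[-40.03594223  -0.43099243   5.8091955 ] [-0.25383397  1.04481364 -0.2183693 ] 0.6445923831857673
```

View pics/w12.png

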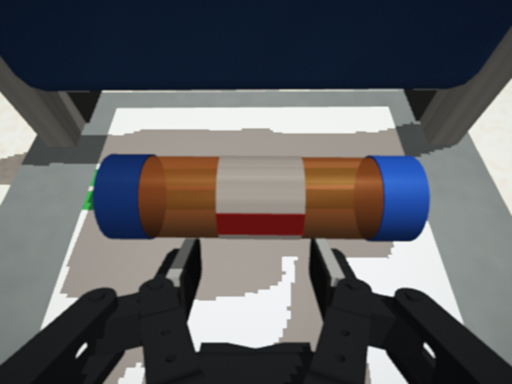

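View pics/t12.png

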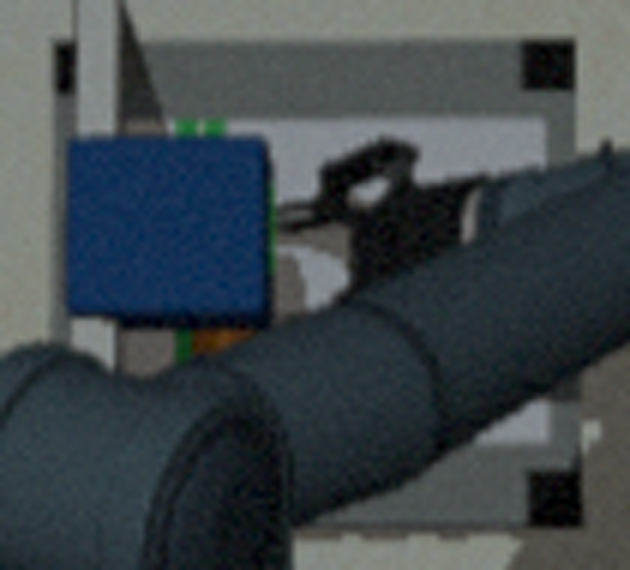

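```bash
python3 -m jog '0 0 0 0.11 0 0.13 5.5; 0 0 0 0.11 0 0.13 5.5; 0 0 0 0.11 0 0.13 5.5; 0 0 0 0.11 0 0.13 5.5; 0 0 0 0.11 0 0.13 5.5; 0 0 0 0.1 0 0.12 5.5; 0 0 0 0.09 0 0.1 5.5; 0 0 0 0.07 0 0.08 5.5'; python3 -c "
from h import *
cv2.imwrite('pics/w13.png',grab_frame('wrist'))
plan(W(-.021,.0,.006),lean(50),5.5)
s=read_state();print(rl(s['tcp_pos']),s['force'],s['width'])
cv2.imwrite('pics/t13.png',cv2.resize(grab_frame('top')[130:225,185:290],None,fx=6,fy=6,interpolation=cv2.INTER_CUBIC))
cv2.imwrite('pics/s13.png',cv2.resize(grab_frame('side')[130:230,200:310],None,fx=6,fy=6,interpolation=cv2.INTER_CUBIC))
"
```

```text
time: 10.57
tcp_pos: [0.5698, 0.012, 0.0258]
ee_rot: [-1.683, -1.715, -0.782]
force: [-0.8, 0.8, 0.1]
width: 0.644
now [0.5698 0.0124 0.0259] err cm [-0.07  0.6   0.01] rot [-0.  -0.  -0.2] rows 1 t 10.62
q [-0.13  0.87  0.58  1.81 -1.23  1.45  1.16] F [-0.5  0.3  0.8]
-0.0 -0.0 -0.2 0.39 -0.05 0.45 5.5
[-26.96770673  -0.52864418   5.89796789] [-0.48570989  0.30457854  0.81388292] 0.6434042085661805
```

View pics/w13.png

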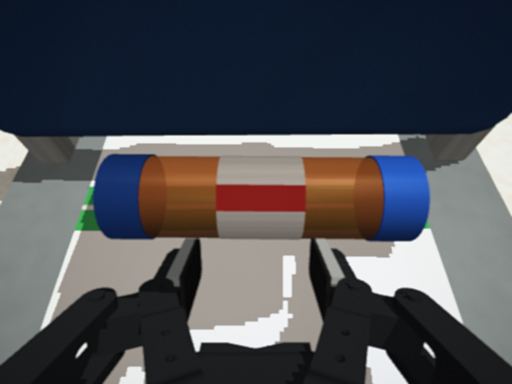

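View pics/t13.png

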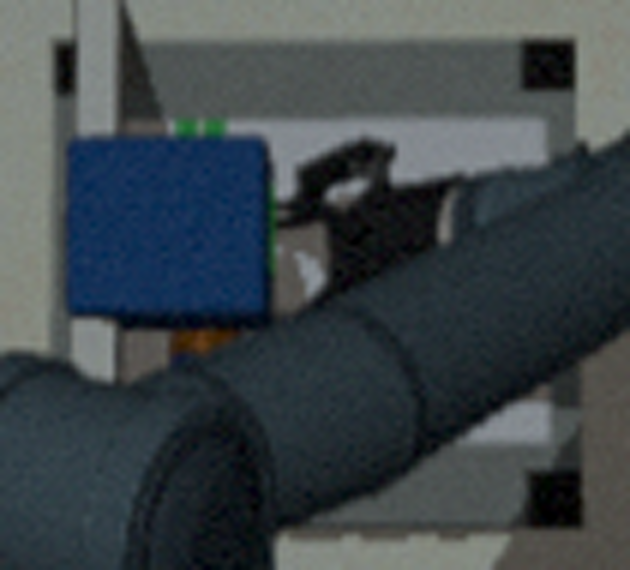

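View pics/s13.png

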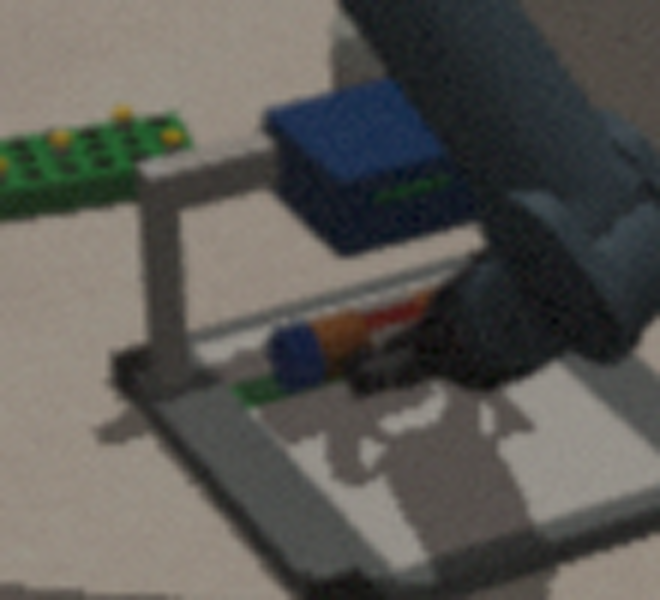

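```bash
python3 -c "
from h import *
c=camera_info('wrist')
print('band',proj('wrist',[W(x,y,0) for y in(.1,-.1) for x in(-.015,0,.015)],c).round(1).tolist())
a=np.linspace(0,2*np.pi,181)
for x in(-.012,-.006,0,.006):
    for y in(.075,.055,-.055,-.075):
        q=proj('wrist',np.array([W(x+.022*np.cos(t),y,.022+.022*np.sin(t)) for t in a]),c)
        print(x,y,'rows',q[:,1].min().round(1),q[:,1].max().round(1),'cols',q[:,0].min().round(1),q[:,0].max().round(1))
im=cv2.imread('pics/w13.png');z=np.hstack([cv2.resize(im[140:250,60:170],None,fx=3.6,fy=5,interpolation=cv2.INTER_CUBIC),cv2.resize(im[140:250,350:460],None,fx=3.6,fy=5,interpolation=cv2.INTER_CUBIC)])
cv2.imwrite('pics/w13z.png',cv2.convertScaleAbs(z,alpha=1.5))
"
```

```text
band [[74.3, 233.8], [82.5, 210.3], [89.9, 188.8], [433.6, 232.5], [425.3, 209.0], [417.8, 187.5]]
-0.012 0.075 rows 165.4 254.2 cols 78.5 123.0
-0.012 0.055 rows 165.2 254.0 cols 125.0 157.8
-0.012 -0.055 rows 164.3 253.2 cols 349.7 381.4
-0.012 -0.075 rows 164.2 253.1 cols 384.6 428.1
-0.006 0.075 rows 156.0 242.7 cols 82.7 125.4
-0.006 0.055 rows 155.8 242.6 cols 128.2 159.6
-0.006 -0.055 rows 154.9 241.8 cols 347.9 378.3
-0.006 -0.075 rows 154.8 241.7 cols 382.2 423.9
0 0.075 rows 146.9 231.8 cols 86.8 127.7
0 0.055 rows 146.7 231.7 cols 131.1 161.3
0 -0.055 rows 145.8 230.9 cols 346.2 375.4
0 -0.075 rows 145.7 230.8 cols 379.9 419.8
0.006 0.075 rows 138.1 221.4 cols 90.6 129.9
0.006 0.055 rows 138.0 221.3 cols 133.9 162.9
0.006 -0.055 rows 137.1 220.5 cols 344.6 372.5
0.006 -0.075 rows 136.9 220.4 cols 377.7 416.0
```

View pics/w13z.png

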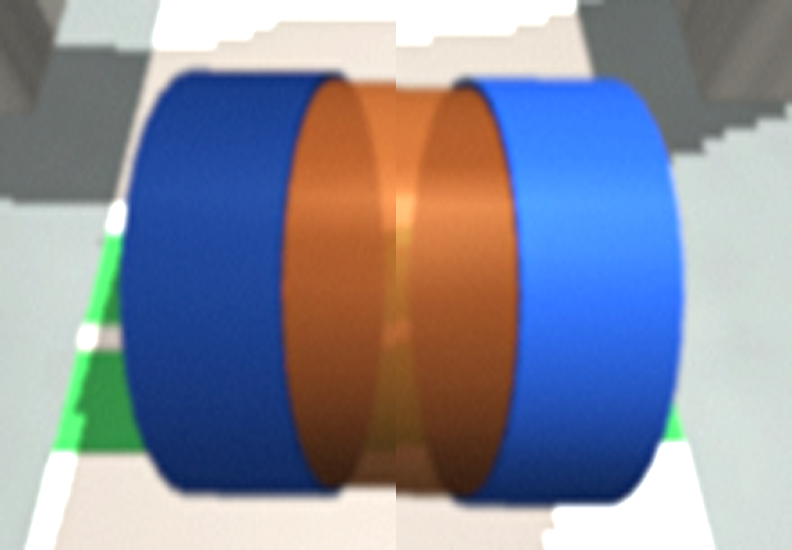

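```bash
python3 -m jog '0.25 0 -0.2 0.08 0 0.09 5.5; 0.25 0 -0.2 0.08 0 0.09 5.5; 0.25 0 -0.2 0.08 0 0.09 5.5; 0 0 0 0.08 0 0.09 5.5; 0 0 0 0.07 0 0.08 5.5; 0 0 0 0.05 0 0.06 5.5'; cat > chk.py <<'E'
from h import *
import sys
n=sys.argv[1]
im=grab_frame('wrist');cv2.imwrite(f'pics/w{n}.png',im)
plan(W(-.021,.0,.006),lean(50),5.5)
s=read_state();print(rl(s['tcp_pos']),s['force'],s['width'])
c=camera_info('wrist')
print('band',proj('wrist',[W(x,y,0) for y in(.1,-.1) for x in(-.015,0,.015)],c).round(1).tolist())
a=np.linspace(0,2*np.pi,181)
for x in(-.006,-.003,0,.003,.006):
    for y in(.07,-.07):
        q=proj('wrist',np.array([W(x+.022*np.cos(t),y,.022+.022*np.sin(t)) for t in a]),c)
        print(x,y,'rows',q[:,1].min().round(1),q[:,1].max().round(1))
z=np.hstack([cv2.resize(im[130:240,60:170],None,fx=3.6,fy=5,interpolation=cv2.INTER_CUBIC),cv2.resize(im[130:240,350:460],None,fx=3.6,fy=5,interpolation=cv2.INTER_CUBIC)])
cv2.imwrite(f'pics/w{n}z.png',cv2.convertScaleAbs(z,alpha=1.5))
E
python3 chk.py 14
```

```text
time: 11.22
tcp_pos: [0.5699, 0.0185, 0.0259]
ee_rot: [-1.666, -1.728, -0.773]
force: [1.4, -0.6, -0.5]
width: 0.644
now [0.5698 0.0187 0.0259] err cm [-0.06 -0.04  0.01] rot [-0.8  0.   0.5] rows 1 t 11.27
q [-0.14  0.87  0.58  1.81 -1.22  1.45  1.16] F [ 0.4 -0.1 -0.2]
-0.8 0.0 0.5 -0.02 -0.06 -0.03 5.5
[-20.58296568  -0.62108958   5.94920347] [ 0.41627437 -0.06928997 -0.20743662] 0.6454602552248466
band [[71.6, 242.1], [80.5, 217.9], [88.5, 195.8], [438.5, 247.0], [430.3, 222.2], [422.9, 199.6]]
-0.006 0.07 rows 164.7 253.3
-0.006 -0.07 rows 167.6 257.2
-0.003 0.07 rows 160.0 247.5
-0.003 -0.07 rows 162.8 251.3
0 0.07 rows 155.3 241.9
0 -0.07 rows 158.1 245.6
0.003 0.07 rows 150.8 236.4
0.003 -0.07 rows 153.5 240.0
0.006 0.07 rows 146.3 231.0
0.006 -0.07 rows 148.9 234.5
```

View pics/w14z.png

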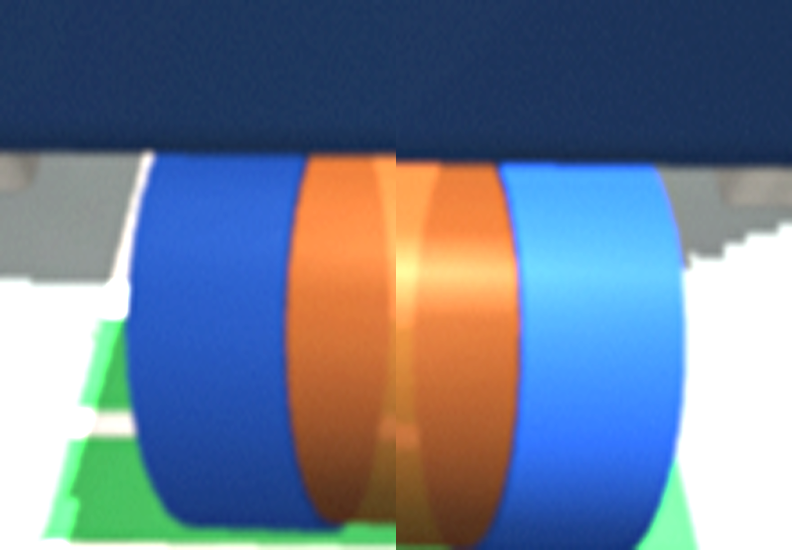

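View pics/w14.png

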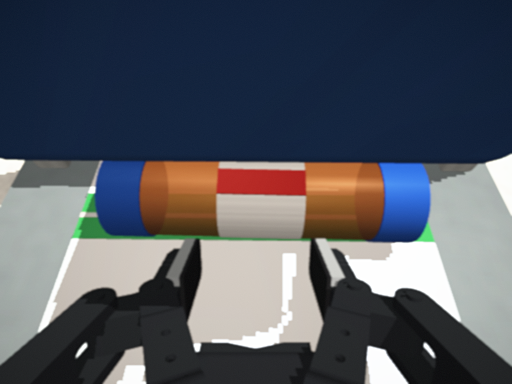

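```bash
python3 -m jog '0 0 0 -0.2 0 -0.25 5.5; 0 0 0 -0.5 0 -0.6 5.5; 0 0 0 -0.8 0 -1.0 5.5; 0 0 0 -0.8 0 -1.0 5.5; 0 0 0 -0.8 0 -1.0 5.5; 0 0 0 -0.8 0 -1.0 5.5; 0 0 0 -0.8 0 -1.0 5.5; 0 0 0 -0.8 0 -1.0 5.5'; python3 -c "
from h import *
s=read_state();print(rl(s['tcp_pos']),s['force'])
cv2.imwrite('pics/w15.png',grab_frame('wrist'))
cv2.imwrite('pics/t15.png',cv2.resize(grab_frame('top')[130:225,185:290],None,fx=6,fy=6,interpolation=cv2.INTER_CUBIC))
plan(W(-.20,.0,.15),lean(40),5.5)
"
```

```text
time: 11.93
tcp_pos: [0.5729, -0.0763, 0.0279]
ee_rot: [-1.664, -1.728, -0.772]
force: [-0.5, -0.4, -0.6]
width: 0.643
[-115.66065649   -1.61219445    7.86274751] [-0.53373062 -0.39322692 -0.57170319]
now [ 0.5728 -0.0792  0.0277] err cm [ 0.03 -8.14 14.23] rot [-0.7 -9.8  0.4] rows 5 t 12.03
q [-0.01  0.93  0.62  1.7  -1.15  1.55  1.2 ] F [ 0.2 -0.3  0.7]
-0.1 -2.0 0.1 1.12 -0.06 -3.08 5.5; -0.1 -2.0 0.1 1.02 -0.06 -3.12 5.5; -0.1 -2.0 0.1 0.91 -0.05 -3.15 5.5; -0.1 -2.0 0.1 0.80 -0.04 -3.18 5.5; -0.1 -2.0 0.1 0.69 -0.04 -3.21 5.5
```

View pics/w15.png

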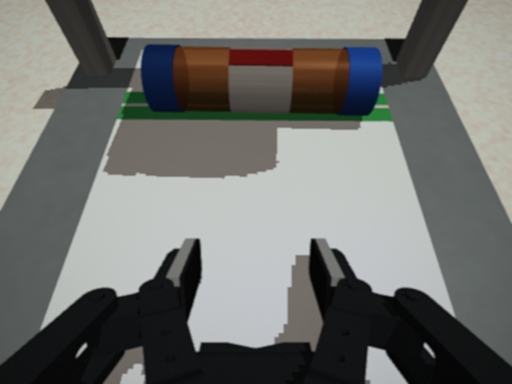

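View pics/t15.png

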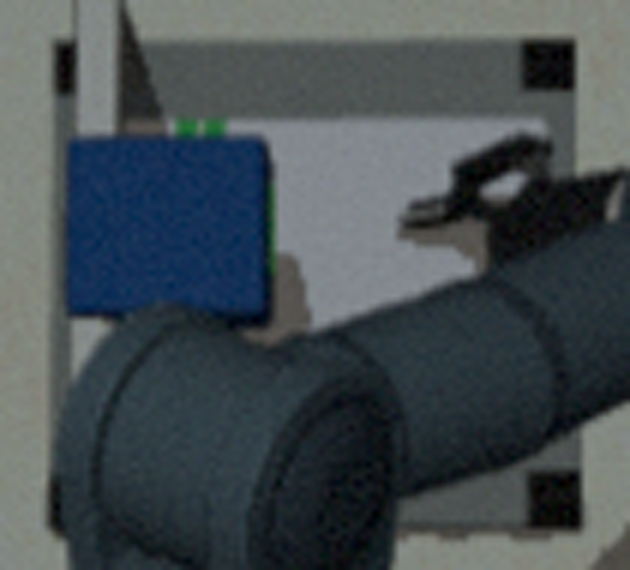

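```bash
python3 - <<'E'
from h import *
im=grab_frame('wrist');c=camera_info('wrist')
print('band',proj('wrist',[W(x,y,0) for y in(.1,-.1) for x in(-.015,0,.015)],c).round(1).tolist())
a=np.linspace(0,2*np.pi,181)
for x in(-.006,0,.006,.012):
    for y in(.07,-.07):
        q=proj('wrist',np.array([W(x+.022*np.cos(t),y,.022+.022*np.sin(t)) for t in a]),c)
        print(x,y,'rows',q[:,1].min().round(1),q[:,1].max().round(1))
z=np.hstack([cv2.resize(im[30:140,100:200],None,fx=4,fy=5,interpolation=cv2.INTER_CUBIC),cv2.resize(im[30:140,310:410],None,fx=4,fy=5,interpolation=cv2.INTER_CUBIC)])
cv2.imwrite('pics/w15z.png',cv2.convertScaleAbs(z,alpha=1.4))
E
```

```text
band [[116.5, 120.3], [121.7, 106.0], [126.5, 92.7], [394.5, 122.5], [389.8, 107.9], [385.5, 94.4]]
-0.006 0.07 rows 51.4 120.6
-0.006 -0.07 rows 52.5 122.1
0 0.07 rows 46.0 114.5
0 -0.07 rows 47.0 116.0
0.006 0.07 rows 40.7 108.6
0.006 -0.07 rows 41.7 110.0
0.012 0.07 rows 35.6 102.9
0.012 -0.07 rows 36.5 104.2
```

View pics/w15z.png

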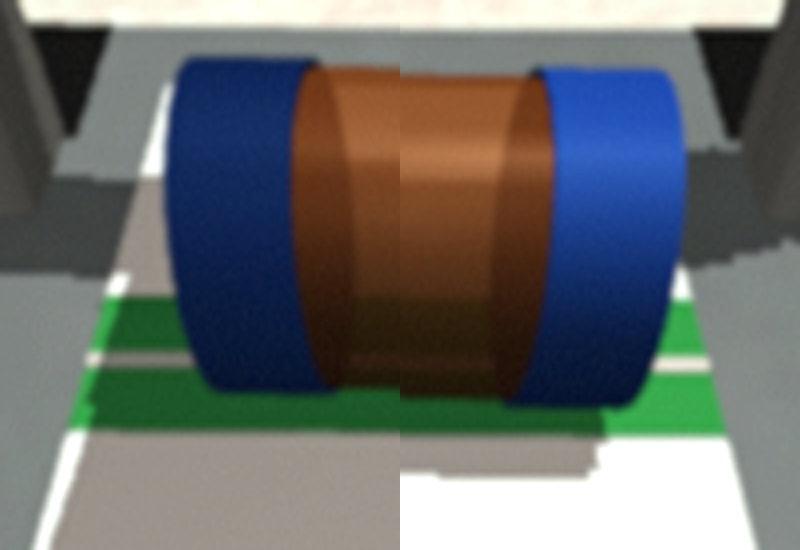

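```bash
cat >> h.py <<'E'
def down(deg):
    t=np.radians(deg);x=np.array([np.cos(t),np.sin(t),0]);z=-UP
    return R.from_matrix(np.c_[x,np.cross(z,x),z])
KEY=np.array([.515,-.3985,.067])
E
python3 -m jog '-0.1 -2.0 0.1 1.1 0 -3.1 3; -0.1 -2.0 0.1 1.0 0 -3.1 1; -0.1 -2.0 0.1 0.9 0 -3.1 0; -0.1 -2.0 0.1 0.8 0 -3.1 0; -0.1 -2.0 0.1 0.7 0 -3.1 0'
python3 -c "
from h import *
plan(KEY+[0,0,.13],down(65),0)"
```

```text
time: 12.5
tcp_pos: [0.5715, -0.148, 0.1622]
ee_rot: [-1.776, -1.821, -0.631]
force: [0.8, -0.3, 0.0]
width: 0.003
now [ 0.5715 -0.148   0.1622] err cm [ -5.65 -25.05   3.48] rot [-10.9 -39.5  25.3] rows 8 t 12.5
q [-0.06  0.74  0.79  1.64 -0.97  1.63  1.04] F [ 0.8 -0.3  0. ]
-1.4 -4.9 3.2 -2.09 -0.82 -2.34 0; -1.4 -4.9 3.2 -2.32 -0.65 -2.16 0; -1.4 -4.9 3.2 -2.53 -0.47 -1.97 0; -1.4 -4.9 3.2 -2.71 -0.28 -1.75 0; -1.4 -4.9 3.2 -2.86 -0.08 -1.51 0; -1.4 -4.9 3.2 -2.98 0.11 -1.26 0; -1.4 -4.9 3.2 -3.07 0.30 -1.00 0; -1.4 -4.9 3.2 -3.12 0.50 -0.72 0
```

```bash
python3 -m jog '-1.4 -4.9 3.2 -2.09 -0.82 -2.34 0; -1.4 -4.9 3.2 -2.32 -0.65 -2.16 0; -1.4 -4.9 3.2 -2.53 -0.47 -1.97 0; -1.4 -4.9 3.2 -2.71 -0.28 -1.75 0; -1.4 -4.9 3.2 -2.86 -0.08 -1.51 0; -1.4 -4.9 3.2 -2.98 0.11 -1.26 0; -1.4 -4.9 3.2 -3.07 0.3 -1.0 0; -1.4 -4.9 3.2 -3.12 0.5 -0.72 0'
python3 -c "
from h import *
plan(KEY+[0,0,.08],down(65),0)
cv2.imwrite('pics/w16.png',grab_frame('wrist'));c=camera_info('wrist')
print(proj('wrist',KEY,c))
for d in look_for('key','wrist')[:3]:print(d,ray('wrist',d['point'],.067,c))
"
```

```text
time: 13.17
tcp_pos: [0.5188, -0.3983, 0.2092]
ee_rot: [2.641, 1.662, 0.014]
force: [-0.2, 0.0, -0.7]
width: 0.0
now [ 0.5188 -0.3983  0.2092] err cm [-0.38 -0.02 -6.22] rot [ 1.3  0.2 -0.6] rows 2 t 13.17
q [-0.23  0.71  1.21  1.66 -0.7   1.25  0.68] F [-0.2  0.  -0.7]
0.6 0.1 -0.3 -0.08 -0.24 3.10 0; 0.6 0.1 -0.3 -0.08 -0.20 3.11 0
[[247.4139707  176.19288927]]
{'point': [247.7, 174.6], 'confidence': 0.91} [ 0.5159475  -0.39720322  0.067     ]
{'point': [112.8, 259.5], 'confidence': 0.66} [ 0.34941914 -0.41695702  0.067     ]
{'point': [343.2, 284.8], 'confidence': 0.62} [ 0.55461746 -0.55508414  0.067     ]
```

View pics/w16.png

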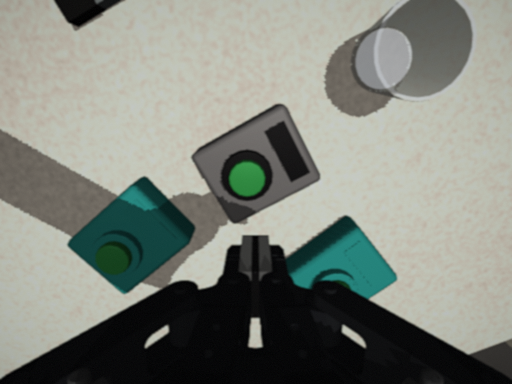

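```bash
python3 -m jog '0.6 0.1 -0.3 -0.08 -0.2 3.1 0; 0.6 0.1 -0.3 -0.08 -0.2 3.1 0; 0 0 0 0 0 2.5 0; 0 0 0 0 0 1.5 0; 0 0 0 0 0 0.5 0'
python3 -c "
from h import *
plan(KEY+[0.0005,0.0005,.005],down(65),0)
cv2.imwrite('pics/w17.png',grab_frame('wrist'))"
```

```text
time: 13.68
tcp_pos: [0.5206, -0.3908, 0.0987]
ee_rot: [-2.633, -1.7, -0.02]
force: [0.2, 0.4, 0.4]
width: -0.006
now [ 0.5206 -0.3908  0.0987] err cm [-0.51 -0.72 -2.67] rot [ 0.  -0.9  0.7] rows 1 t 13.68
q [-0.15  0.81  1.07  1.73 -0.81  1.11  0.76] F [0.2 0.4 0.4]
0.0 -0.9 0.7 -0.90 -0.17 2.65 0
```

View pics/w17.png

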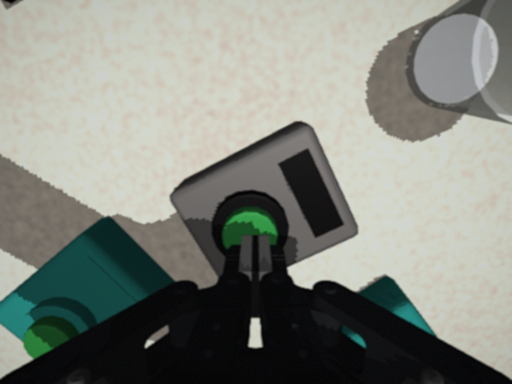

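```bash
python3 -m jog '0 -0.9 0.7 -0.7 -0.2 0.8 0; 0 0 0 -0.4 -0.1 0.6 0; 0 0 0 -0.1 0 0.2 0'
python3 -c "
from h import *
plan(KEY+[0.0005,0.0005,-.006],down(65),0)"
```

```text
time: 13.98
tcp_pos: [0.5145, -0.3997, 0.0827]
ee_rot: [2.646, 1.69, 0.001]
force: [0.1, -0.2, 0.1]
width: 0.003
now [ 0.5145 -0.3997  0.0827] err cm [ 0.1   0.17 -2.17] rot [0.1 0.  0.1] rows 1 t 13.98
q [-0.14  0.84  1.06  1.74 -0.82  1.08  0.77] F [ 0.1 -0.2  0.1]
0.1 0.0 0.1 0.20 0.02 2.17 0
```

```bash
python3 -m jog '0 0 0 0.1 0 0.6 0; 0 0 0 0 0 0.6 0; 0 0 0 0 0 0.4 0; 0 0 0 0 0 0.4 0'
python3 -c "
from h import *
plan(KEY+[0.0005,0.0005,-.006],down(65),0)"
```

```text
time: 14.32
tcp_pos: [0.5158, -0.4013, 0.0645]
ee_rot: [2.644, 1.686, 0.004]
force: [-1.0, 1.5, 3.7]
width: -0.004
now [ 0.5158 -0.4013  0.0645] err cm [-0.03  0.33 -0.35] rot [0.4 0.1 0. ] rows 1 t 14.32
q [-0.13  0.86  1.04  1.74 -0.85  1.05  0.78] F [-1.   1.5  3.7]
0.4 0.1 0.0 0.29 -0.17 0.35 0
```

Contact; pressing on.

```bash
python3 -m jog '0 0 0 0.15 -0.1 0.4 0; 0 0 0 0.1 0 0.4 0; 0 0 0 0 0 0.4 0'
python3 -c "
from h import *
plan(KEY+[0.0005,0.0005,-.006],down(65),0)
cv2.imwrite('pics/s18.png',cv2.resize(grab_frame('side')[170:310,240:400],None,fx=5,fy=4,interpolation=cv2.INTER_CUBIC))"
```

```text
time: 14.57
tcp_pos: [0.5158, -0.4016, 0.0608]
ee_rot: [2.644, 1.684, 0.009]
force: [-6.0, 10.0, 24.6]
width: -0.002
now [ 0.5158 -0.4016  0.0608] err cm [-0.03  0.36  0.02] rot [ 0.5 -0.1 -0. ] rows 1 t 14.57
q [-0.12  0.86  1.04  1.75 -0.86  1.05  0.79] F [-6.  10.  24.6]
0.5 -0.1 -0.0 0.31 -0.18 -0.02 0
```

View pics/s18.png

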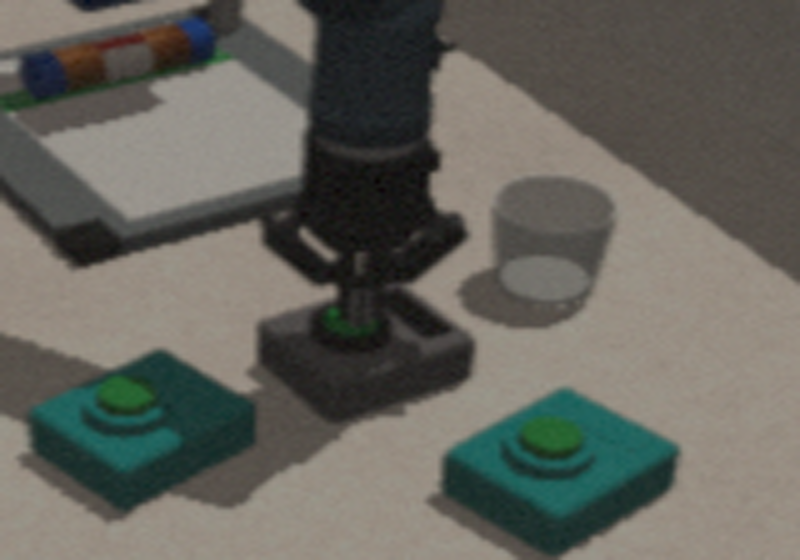

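```bash
python3 -m jog '0 0 0 0 0 -0.5 0; 0 0 0 0 0 -1.5 0; 0 0 0 0 0 -2.5 0; 0 0 0 0 0 -3 0; 0 0 0 0 0 -3 0; 0 0 0 0 0 -3 0; 0 0 0 0 0 0 0; 0 0 0 0 0 0 0'
python3 -c "
from h import *
s=read_state();print(s['time'],s['tcp_pos'],s['force'])
cv2.imwrite('pics/s19.png',cv2.resize(grab_frame('side')[110:290,200:400],None,fx=4,fy=3.3,interpolation=cv2.INTER_CUBIC))
cv2.imwrite('pics/w19.png',grab_frame('wrist'))
cv2.imwrite('pics/t19.png',cv2.resize(grab_frame('top')[80:320,80:430],None,fx=2.25,fy=2.25,interpolation=cv2.INTER_CUBIC))"
```

```text
time: 15.28
tcp_pos: [0.5148, -0.4009, 0.2055]
ee_rot: [2.644, 1.683, 0.013]
force: [0.5, 0.3, -0.7]
width: -0.002
15.2833 [ 0.51482796 -0.40093722  0.20554602] [ 0.50091329  0.25934933 -0.6817933 ]
```

View pics/s19.png

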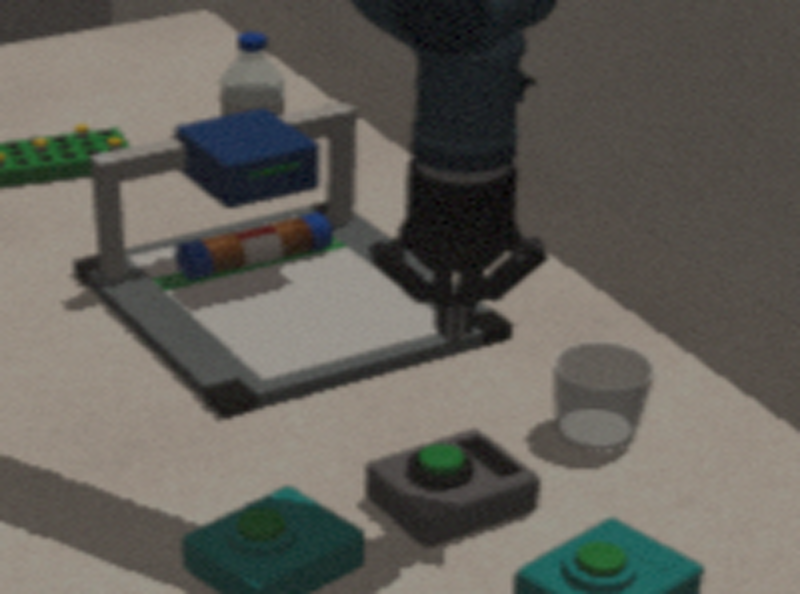

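View pics/t19.png

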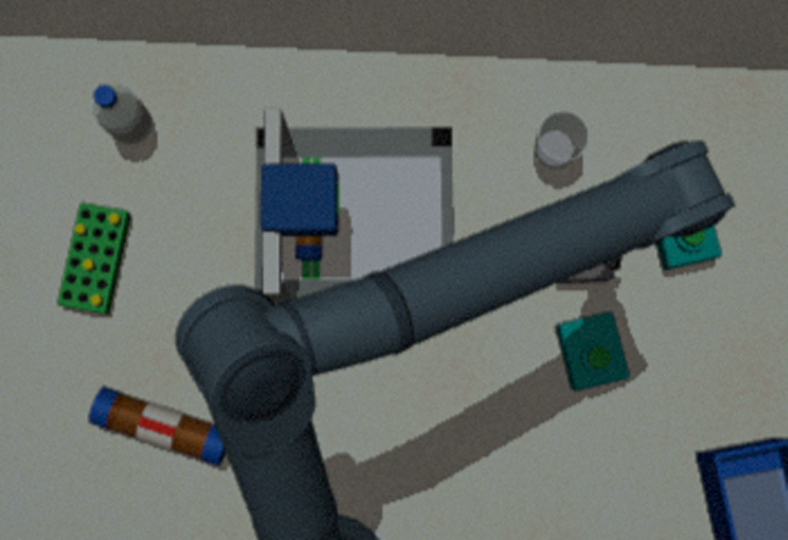

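The bottle's near end lies centred on the band (top view, about 310,245), and the key is up again (side view, about 441,458). The rack, reagent bottle and beaker stand where they were, and the tool is clear of everything.

```bash
python3 -c "
from workcell import *
print(finish_job())"
```

```text
the job is handed in; nothing more can be done
None
```

The bottle is lying on the green band under the read head. After letting go of it, I pressed the green key fully down and released it, then handed the job in at about 15 s.

- **Bottle:** I rolled it with the two open fingers side by side, leaning 45 and then 50 degrees. I pushed slowly, in steps small enough that it never passed the line by more than about 1 mm. The last wrist picture, after I had backed off, put it about 0.3 mm past the line and about 1 degree off parallel. It lay in the same place in the later pictures.
- **Key:** I used the key on the grey console. The fingers touched it and stopped at 60.8 mm with about 25 N upward on the tool, so it was fully down. The last side picture shows it back up.
- **Surroundings:** No pictures or force readings showed contact with the bridge or head. The rack, reagent bottle, beaker and turquoise look-alikes are unmoved in the last pictures.

**Disagreements:**
- The first wrist-camera positions were 5 to 8 mm off the top camera's, in opposite directions from two viewpoints. I used the top camera's fit, and judged the final position by comparing bottle and band within one wrist picture.
- My hand-picked deck corners in the side picture fitted poorly (up to 9 mm), so I did not use them.

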